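# Clamp the rosette blanks for carving and switch on the dust suction

### The arm

A 7-joint arm with a two-finger parallel gripper is mounted at the origin on the work surface. World frame = base frame: x ahead of the robot, y to its left, z up, the work surface at z = 0. Lengths are in m, angles in degrees, forces in N, time in s.
With the tool pointing down it reaches from about 0.425 to 0.825 m from the base axis. Payload 3.6 kg.
Tool frame: the origin (TCP) lies on the centre line of the jaws, within the pads' length; the fingertips stand env.tip_reach ahead of it and the grasp point (between the pads) lies 2 mm behind it (env.tip_reach is the distance from the TCP to the fingertips, in m); z points along the fingers, y is the line along which they close (so a half turn about z gives the same grasp; the last joint's range is limited). The gripper opens to 85 mm and grips with 20 to 120 N. Pads are 22 mm wide; open, the fingers measure 114 mm over their backs; the gripper's body (76 mm by 85 mm) begins 54 mm behind the grasp point. The pads swing forward as they close: fully open they stand 13 mm farther back than shut.
Start: joints at [-69.872, 35.231, -0.722, 81.555, 0.464, 63.22, -2.315], TCP at [0.24, 0.604, 0.248] pointing down, gripper open.
Joint ranges: [-178.69, 178.69], [-17.37, 117.87], [-77.05, 75.6], [15.02, 138.74], [-78.02, 258.01], [0.78, 113.62], [-162.83, 162.83]. Speed limits (degrees/s): [159.86, 159.86, 180, 180, 180, 180, 180].

### API

Orientations are given as a 3x3 rotation matrix whose columns are the frame's x, y, z axes.
In Python, from station import monitor, eyes, sign_off, env gives the robot as it stands.
- The arm moves only by the tool play_rows, never from a script. Its arguments are lists of equal length, an entry for each row: "delta_pos": the shift along the tool's x, y, z in mm, a list of three; "rot": the turn, a rotation vector about the tool's x, y, z in rad, a list of three; "jaw": the finger opening in mm, from 0 to 85.4. In form: {"delta_pos": [[dx, dy, dz], ...], "rot": [[rx, ry, rz], ...], "jaw": [jaw, ...]}. A call has 1 to 12 rows; each row is the pose to reach, as a shift and turn from the pose commanded when the call began, along the tool's axes at that moment; what a row does not reach only later rows make up. A row lasts 1/10 s, in which the tool goes at most 50 mm and 8.59 degrees, less where a joint would pass 70% of its speed; a pose out of reach is approached as far as the arm can. A call with a gripper value outside its range is refused whole. The fingers move at their own pace and stop on an object; "grip_force" is the grip in N (left out, the last holds). Time passes only in rows, so rows that repeat a pose let the fingers close. It gives the time, the measured TCP pose, the force, the opening and the grip force at its end, in the units of the state.
- monitor.sense(): the state, without advancing time (a new reading comes with each control period).
- eyes.get_image(name): name is "scene" or "top"; returns the picture (420x560x3 uint8, blue, green, red); there is no depth.
- eyes.camera_info(name): a dict with "fx", "fy", "cx", "cy" (pixels), "k1" (the pictures are not rectified: a ray, as slopes to the right and down, at radius r is drawn at 1 + k1 r^2 times it, then the intrinsics apply), "eye" and "rotation" of the camera in the world. Camera axes: x right, y down, z forward; pixel columns grow to the right and rows downward; lengths in m; the calibration is good to about 2 mm. A picture is of the moment at which its call begins. camera_info takes no time and is no camera call.
- sign_off(): hands the job in; it is judged then, once.
The state is a dict: "time_s": time; "joint_pos": joint angles; "joint_velocities": joint speeds; "joint_torque": joint torques, N m; "eef_pos": TCP position; "ee_rot": TCP orientation; "ft_force": force on the tool from outside, world axes, zero at the start; "torque": the same for the moment, N m; "opening": finger opening in m; "finger_force": force on a finger pad.
Only numpy, scipy, OpenCV 4.12 (cv2) and the standard library are available. Lean on these libraries where they do the work, as an engineer would, in place of code of your own. Each camera call takes 0.05 s, during which the arm holds its last target. There are 200 camera calls.

### The job

Set up the carving bed: lay every wooden blank from the bench flat into a nest of its own, and screw the clamp of each loaded nest clockwise right to its stop, leaving the clamps of empty nests open. When all the blanks are clamped, turn the extractor switch from off, one click for each blank on the bed, and let go. Leave the gouges, the mallet and the pencil cup where they are.

Things in the scene. Friction and masses are not known exactly. Their poses are not given: they have to be found in the camera images.
- bed: carving bed: a fixed plywood board 196 (its x) x 270 (its y) x 18 mm high lying on the bench, origin at the centre of its underside. On it are four grey nests with black dust slots, two rows along x by two along y, and a swing clamp with a red wing at the outer (+y or -y) end of each nest
- nest1 (a point): centre of the floor of nest 1 (near row, +y side of the bed; 18 mm above the bench; same axes as the bed). The nest is 58 mm along x by 78 mm along y, kept in by fences 5 mm high and 6 mm wide: along the whole of its two y ends, but only at the outer 12 mm of its x sides, so there is finger room at the middle of the two x sides. The nests of the two rows are 100 mm apart in x, of the two columns 94 mm in y
- nest2 (a point): centre of the floor of nest 2 (near row, -y side of the bed; 18 mm above the bench; same axes as the bed). The nest is 58 mm along x by 78 mm along y, kept in by fences 5 mm high and 6 mm wide: along the whole of its two y ends, but only at the outer 12 mm of its x sides, so there is finger room at the middle of the two x sides. The nests of the two rows are 100 mm apart in x, of the two columns 94 mm in y
- nest3 (a point): centre of the floor of nest 3 (far row, +y side of the bed; 18 mm above the bench; same axes as the bed). The nest is 58 mm along x by 78 mm along y, kept in by fences 5 mm high and 6 mm wide: along the whole of its two y ends, but only at the outer 12 mm of its x sides, so there is finger room at the middle of the two x sides. The nests of the two rows are 100 mm apart in x, of the two columns 94 mm in y
- nest4 (a point): centre of the floor of nest 4 (far row, -y side of the bed; 18 mm above the bench; same axes as the bed). The nest is 58 mm along x by 78 mm along y, kept in by fences 5 mm high and 6 mm wide: along the whole of its two y ends, but only at the outer 12 mm of its x sides, so there is finger room at the middle of the two x sides. The nests of the two rows are 100 mm apart in x, of the two columns 94 mm in y
- clamp1 (a joint): screw-down swing clamp of nest 1: 0 is fully open, it grows clockwise seen from above, end stop at 2.2 rad, where its steel toe lies over the nest's outer y end, pressing on a blank. Below about 0.9 the toe is clear of the nest. The bolt lowers by 4 mm over the whole turn. Friction about 0.05 N m; it stays where it is left
- clamp1_wing (a point): middle of the red wing grip of clamp 1, on its vertical turning axis, 58 mm outward (in the bed's y) from the centre of nest 1. The wing is a bar 46 mm long along this frame's x, 12 mm thick along y and 30 mm high (15 mm above and below this point); the steel toe (14 mm wide, 6 mm thick) points along +x to 36 mm from the axis, its top 22 mm below this point. The frame turns with the clamp
- clamp2 (a joint): screw-down swing clamp of nest 2: 0 is fully open, it grows clockwise seen from above, end stop at 2.2 rad, where its steel toe lies over the nest's outer y end, pressing on a blank. Below about 0.9 the toe is clear of the nest. The bolt lowers by 4 mm over the whole turn. Friction about 0.05 N m; it stays where it is left
- clamp2_wing (a point): middle of the red wing grip of clamp 2, on its vertical turning axis, 58 mm outward (in the bed's y) from the centre of nest 2. The wing is a bar 46 mm long along this frame's x, 12 mm thick along y and 30 mm high (15 mm above and below this point); the steel toe (14 mm wide, 6 mm thick) points along +x to 36 mm from the axis, its top 22 mm below this point. The frame turns with the clamp
- clamp3 (a joint): screw-down swing clamp of nest 3: 0 is fully open, it grows clockwise seen from above, end stop at 2.2 rad, where its steel toe lies over the nest's outer y end, pressing on a blank. Below about 0.9 the toe is clear of the nest. The bolt lowers by 4 mm over the whole turn. Friction about 0.05 N m; it stays where it is left
- clamp3_wing (a point): middle of the red wing grip of clamp 3, on its vertical turning axis, 58 mm outward (in the bed's y) from the centre of nest 3. The wing is a bar 46 mm long along this frame's x, 12 mm thick along y and 30 mm high (15 mm above and below this point); the steel toe (14 mm wide, 6 mm thick) points along +x to 36 mm from the axis, its top 22 mm below this point. The frame turns with the clamp
- clamp4 (a joint): screw-down swing clamp of nest 4: 0 is fully open, it grows clockwise seen from above, end stop at 2.2 rad, where its steel toe lies over the nest's outer y end, pressing on a blank. Below about 0.9 the toe is clear of the nest. The bolt lowers by 4 mm over the whole turn. Friction about 0.05 N m; it stays where it is left
- clamp4_wing (a point): middle of the red wing grip of clamp 4, on its vertical turning axis, 58 mm outward (in the bed's y) from the centre of nest 4. The wing is a bar 46 mm long along this frame's x, 12 mm thick along y and 30 mm high (15 mm above and below this point); the steel toe (14 mm wide, 6 mm thick) points along +x to 36 mm from the axis, its top 22 mm below this point. The frame turns with the clamp
- blank1_center (a point): centre of loose cherrywood blank 1: a flat block 50 (its x) x 70 (its y) x 14 mm high with a traced rosette on top, about 32 g, lying flat on the bench. Three or all four blanks are present, the other is absent. The blanks are all alike
- blank2_center (a point): centre of loose cherrywood blank 2: a flat block 50 (its x) x 70 (its y) x 14 mm high with a traced rosette on top, about 32 g, lying flat on the bench. Three or all four blanks are present, the other is absent. The blanks are all alike
- blank3_center (a point): centre of loose cherrywood blank 3: a flat block 50 (its x) x 70 (its y) x 14 mm high with a traced rosette on top, about 32 g, lying flat on the bench. Three or all four blanks are present, the other is absent. The blanks are all alike
- blank4_center (a point): centre of loose cherrywood blank 4: a flat block 50 (its x) x 70 (its y) x 14 mm high with a traced rosette on top, about 32 g, lying flat on the bench. Three or all four blanks are present, the other is absent. The blanks are all alike
- switchbox: grey switch box of the dust extractor, fixed, 120 (x) x 105 (y) x 65 mm high, yellow plate on top; origin at the centre of its underside. Around the switch a red ring marks off and black dots mark settings 1 to 5, clockwise from the ring, 30 degrees apart. The ring lies towards the box's +x
- selector (a joint): black cam switch on the switch box: 0 is off (as it starts), it grows clockwise seen from above, one click each 0.5236 rad (30 degrees), five clicks to its end. The detent (about 0.12 N m at most) pulls it into the nearest click when it is let go
- selector_grip (a point): middle of the switch's bar grip, on its vertical axis, 95 mm above the bench. The bar is 48 mm long along this frame's x, 14 mm thick along y, and reaches 16 mm above and 18 mm below this point; the white line marks its pointing end (+x). The frame turns with the switch
- gouge1: wood-handled carving gouge, loose, 215 mm long, 29 mm high, lying beyond the bed; not part of the job
- gouge2: second wood-handled gouge beside the first; not part of the job
- mallet: turned wooden mallet standing on its head, 245 mm high, 86 mm across; not part of the job
- pencup: blue ceramic pencil cup, 95 mm high, 72 mm across; not part of the job
There are look-alikes about, which are no part of the job. Of the things that look like the switchbox, take the one that is farthest from the robot's base at the start. Leave any white look-alike of the part that bears blank2_center alone.

How it is judged (in metres and radians):
On the way, in this order (a step that is already met when the one before it is completed fails the run):
1. every blank lies flat in a nest of its own and is clamped, the clamps of empty nests open ((horizontal distance between blank1_center and nest1 below 0.011 m or horizontal distance between blank1_center and nest2 below 0.011 m or horizontal distance between blank1_center and nest3 below 0.011 m or horizontal distance between blank1_center and nest4 below 0.011 m) and height (world z) of each of blank1_center, blank2_center, blank3_center, blank4_center below 0.029 m and angle between each of blank1_center, blank2_center, blank3_center, blank4_center's own z axis and vertical below 0.08 rad and angle between the y axis of each of blank1_center, blank2_center, blank3_center, blank4_center and the y axis of nest1, either way round below 0.25 rad and (horizontal distance between blank2_center and nest1 below 0.011 m or horizontal distance between blank2_center and nest2 below 0.011 m or horizontal distance between blank2_center and nest3 below 0.011 m or horizontal distance between blank2_center and nest4 below 0.011 m) and (horizontal distance between blank3_center and nest1 below 0.011 m or horizontal distance between blank3_center and nest2 below 0.011 m or horizontal distance between blank3_center and nest3 below 0.011 m or horizontal distance between blank3_center and nest4 below 0.011 m) and (horizontal distance between blank4_center and nest1 below 0.011 m or horizontal distance between blank4_center and nest2 below 0.011 m or horizontal distance between blank4_center and nest3 below 0.011 m or horizontal distance between blank4_center and nest4 below 0.011 m) and ((value of joint clamp1 above 2.08 rad and horizontal distance between any of blank1_center, blank2_center, blank3_center, blank4_center and nest1 below 0.011 m) or (value of joint clamp1 below 0.9 rad and horizontal distance between each of blank1_center, blank2_center, blank3_center, blank4_center and nest1 above 0.03 m)) and ((value of joint clamp2 above 2.08 rad and horizontal distance between any of blank1_center, blank2_center, blank3_center, blank4_center and nest2 below 0.011 m) or (value of joint clamp2 below 0.9 rad and horizontal distance between each of blank1_center, blank2_center, blank3_center, blank4_center and nest2 above 0.03 m)) and ((value of joint clamp3 above 2.08 rad and horizontal distance between any of blank1_center, blank2_center, blank3_center, blank4_center and nest3 below 0.011 m) or (value of joint clamp3 below 0.9 rad and horizontal distance between each of blank1_center, blank2_center, blank3_center, blank4_center and nest3 above 0.03 m)) and ((value of joint clamp4 above 2.08 rad and horizontal distance between any of blank1_center, blank2_center, blank3_center, blank4_center and nest4 below 0.011 m) or (value of joint clamp4 below 0.9 rad and horizontal distance between each of blank1_center, blank2_center, blank3_center, blank4_center and nest4 above 0.03 m))), for 0.2 s.
2. the extractor switch stands at as many clicks from off as there are blanks on the bed (((((value of joint each of clamp1, clamp2, clamp3 above 2.08 rad and value of joint clamp4 below 0.9 rad) or (value of joint each of clamp1, clamp2, clamp4 above 2.08 rad and value of joint clamp3 below 0.9 rad) or (value of joint each of clamp1, clamp3, clamp4 above 2.08 rad and value of joint clamp2 below 0.9 rad) or (value of joint clamp1 below 0.9 rad and value of joint each of clamp2, clamp3, clamp4 above 2.08 rad)) and value of joint selector between 1.4408 and 1.7008 rad) or (value of joint each of clamp1, clamp2, clamp3, clamp4 above 2.08 rad and value of joint selector between 1.9644 and 2.2244 rad))), for 0.3 s.
At the end, for the whole second after the job is handed in: Blanks flat, each in its own nest (within 11 mm and 0.25 rad of square, tilt under 0.08 rad); clamps of loaded nests at their stop (2.08 rad or more), of empty nests open (below 0.9 rad); switch within 0.13 rad of as many clicks as there are blanks (all of step 1 and ((((value of joint each of clamp1, clamp2, clamp3 above 2.08 rad and value of joint clamp4 below 0.9 rad) or (value of joint each of clamp1, clamp2, clamp4 above 2.08 rad and value of joint clamp3 below 0.9 rad) or (value of joint each of clamp1, clamp3, clamp4 above 2.08 rad and value of joint clamp2 below 0.9 rad) or (value of joint clamp1 below 0.9 rad and value of joint each of clamp2, clamp3, clamp4 above 2.08 rad)) and value of joint selector between 1.4408 and 1.7008 rad) or (value of joint each of clamp1, clamp2, clamp3, clamp4 above 2.08 rad and value of joint selector between 1.9644 and 2.2244 rad)) and velocity of joint selector below 0.1 rad/s); the robot touches nothing.
It fails at once if a gouge, the mallet or the pencil cup is moved by more than 3 cm (distance of any of gouge1, gouge2, mallet, pencup from where it was at the start of the episode above 0.03 m).
Of blank1, blank2, blank3, blank4 only 3 to 4 are there at a start; the rules pass over those that are not, and their reading is None.
At some moment in a run one of blank1, blank2, blank3, blank4 may be knocked a few centimetres aside while the robot is not near it.
It also fails if it takes over 210 s, if anything falls off the work surface, if the arm or the gripper's body presses on something with over 40 N, if the wrist force passes 120 N, or if a joint passes its speed limit or range.

## Working session

There is one attempt and no reset: what is moved stays moved. The work goes in short steps, Python scripts to look and compute and a tool call to move; the robot and the scene stay as the last step left them, time stands still between calls to the robot, and variables do not carry over. Pictures are saved under pics/ and viewed, at most 14 in all, crops included, and the job is handed in when it is done.

Besides the shell and the picture viewer there is one more tool, called after "Request:" by a JSON object that holds its "op" and its "data", one argument or row to a line. play_rows: Moves the arm, as the interface text tells. Its arguments: {"type":"object","properties":{"delta_pos":{"type":"array"},"rot":{"type":"array"},"jaw":{"type":"array"},"grip_force":{"type":"number"}},"required":["delta_pos","rot","jaw"]}

```bash
mkdir -p pics; ls; python3 - <<'E'
from station import monitor, eyes, env
import cv2
for n in("scene","top"):
    cv2.imwrite(f"pics/{n}0.png",eyes.get_image(n)); print(n,eyes.camera_info(n))
s=monitor.sense(); print(s, env.tip_reach)
E
```

```text
pics
scene {'fx': 500.6372571771445, 'fy': 500.6372571771445, 'cx': 283.07025401009776, 'cy': 216.805060060959, 'k1': -0.09837785538767585, 'eye': array([ 1.37635875, -0.19358029,  1.2940463 ]), 'rotation': array([[ 0.1389916 ,  0.81988257, -0.55540427],
       [ 0.99028451, -0.11747041,  0.07441297],
       [-0.00423367, -0.56035103, -0.82824441]])}
top {'fx': 458.69773235794923, 'fy': 458.69773235794923, 'cx': 276.60328160749754, 'cy': 217.36868031951448, 'k1': 0.0031177813939942626, 'eye': array([ 0.4730479 , -0.05181222,  1.32031866]), 'rotation': array([[-0.02220386, -0.99765995,  0.06466539],
       [-0.99963319,  0.02115143, -0.0169145 ],
       [ 0.01550716, -0.06501724, -0.99776364]])}
{'time_s': 0.1, 'joint_pos': array([-69.87134656,  35.28582798,  -0.72186284,  81.63347261,
         0.46390034,  63.21986398,  -2.31575303]), 'joint_velocities': array([ 0.01905059, -0.11230995,  0.10237883, -0.2836837 ,  0.06614591,
       -0.07296273, -0.01950311]), 'joint_torque': array([ 9.25087952e-04, -4.70386684e+01,  2.60030720e-01, -1.71570826e+01,
        1.01049736e-02,  5.83977846e-03,  1.34123002e-05]), 'eef_pos': array([0.23952975, 0.60354528, 0.24722228]), 'ee_rot': array([[-9.29486171e-01,  3.68856000e-01, -8.42070705e-04],
       [ 3.68856960e-01,  9.29483509e-01, -2.22468826e-03],
       [-3.78987785e-05, -2.37842061e-03, -9.99997171e-01]]), 'ft_force': array([ 0.59017215, -0.07425907, -0.36509298]), 'torque': array([-0.00986107, -0.00825963,  0.02832118]), 'finger_force': 0.0, 'opening': 0.08498627936530757} 0.017
```

View pics/top0.png

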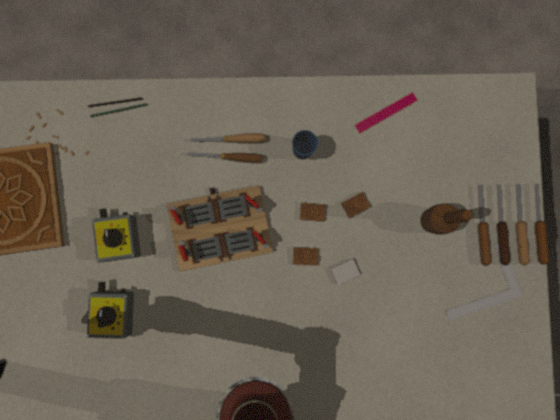

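View pics/scene0.png

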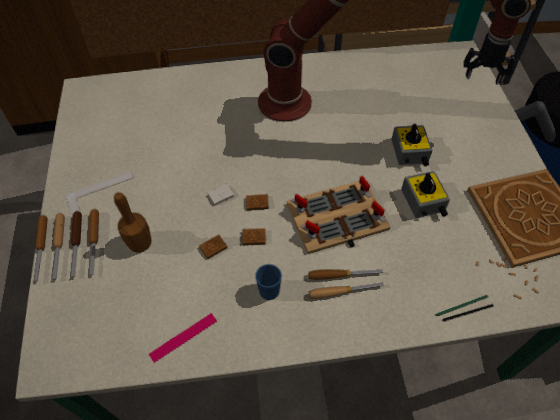

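Three cherry blanks are at top (313,212), (356,205) and (306,256). The white decoy is at (345,271). The bed is at about (218,228), and the far switch box at (115,238) is the right one. I'll rectify the views onto metric planes.

```bash
cat > h.py <<'E'
import numpy as np, cv2
from station import monitor, eyes, env
def cam(n):
    c=eyes.camera_info(n); return c
def project(n,P):
    c=cam(n); p=(np.asarray(P,float)-c["eye"])@c["rotation"]
    s=p[...,:2]/p[...,2:]; s=s*(1+c["k1"]*(s**2).sum(-1,keepdims=True))
    return s*[c["fx"],c["fy"]]+[c["cx"],c["cy"]]
def unproj(n,uv,z):
    c=cam(n); d=(np.atleast_2d(uv)-[c["cx"],c["cy"]])/[c["fx"],c["fy"]]; s=d.copy()
    for _ in range(10): s=d/(1+c["k1"]*(s**2).sum(-1,keepdims=True))
    r=np.c_[s,np.ones(len(s))]@c["rotation"].T
    return c["eye"]+r*((z-c["eye"][2])/r[:,2:])
def get(n,k=4): return np.mean([eyes.get_image(n).astype(float) for _ in range(k)],0).clip(0,255).astype(np.uint8)
def ortho(n,img,z,x0,x1,y0,y1,m):   # m metres/pixel; up=+x, left=+y
    X,Y=np.meshgrid(np.arange(x1,x0,-m),np.arange(y1,y0,-m),indexing="ij")
    uv=project(n,np.stack([X,Y,0*X+z],-1)).astype(np.float32)
    return cv2.remap(img,uv[...,0],uv[...,1],cv2.INTER_CUBIC)
def blanks(n,img,z=0.014,m=0.0005,box=(0.3,0.75,-0.45,0.05),inten=None):
    o=ortho(n,img,z,*box,m); hsv=cv2.cvtColor(cv2.GaussianBlur(o,(5,5),0),cv2.COLOR_BGR2HSV)
    k=cv2.inRange(hsv,(0,110,40),(18,255,255)); k=cv2.morphologyEx(k,cv2.MORPH_CLOSE,np.ones((9,9)))
    out=[]
    for c in cv2.findContours(k,cv2.RETR_EXTERNAL,cv2.CHAIN_APPROX_NONE)[0]:
        a=cv2.contourArea(c)*m*m*1e6
        if 2000<a<6000:
            (cx,cy),(w,h),ang=cv2.minAreaRect(c)
            b=cv2.boxPoints(((cx,cy),(w,h),ang)); e=[b[1]-b[0],b[2]-b[1]]; e=max(e,key=np.linalg.norm)
            ex,ey=-e[1],-e[0]
            M=cv2.moments(c); cx,cy=M["m10"]/M["m00"],M["m01"]/M["m00"]
            out.append((box[1]-cy*m,box[3]-cx*m,np.degrees(np.arctan2(-ex,ey))%180,w*m*1e3,h*m*1e3,a))
    return out
E
python3 - <<'E'
from h import *
T=get("top");S=get("scene")
cv2.imwrite("pics/_T.png",T);cv2.imwrite("pics/_S.png",S)
for n,i in(("top",T),("scene",S)):
    for b in blanks(n,i): print(n,np.round(b,4))
B=(0.35,0.65,-0.06,0.34)
cv2.imwrite("pics/bedT.png",cv2.convertScaleAbs(ortho("top",T,0.018,*B,0.0005),alpha=1.6))
cv2.imwrite("pics/bedS.png",cv2.convertScaleAbs(ortho("scene",S,0.018,*B,0.0005),alpha=1.6))
a=ortho("top",T,0.065,0.3,0.6,0.2,0.6,0.001);b=ortho("scene",S,0.065,0.3,0.6,0.2,0.6,0.001)
cv2.imwrite("pics/sw.png",cv2.convertScaleAbs(np.hstack([a,b]),alpha=1.6))
E
```

```text
top [ 4.463000e-01 -1.529000e-01  1.768550e+02  6.926910e+01  4.682500e+01
  3.055875e+03]
top [ 5.720000e-01 -1.767000e-01  1.735302e+02  6.912400e+01  4.720770e+01
  3.072500e+03]
top [ 5.89800e-01 -3.01300e-01  2.72996e+01  4.80858e+01  6.93554e+01
  3.13300e+03]
scene [ 4.491000e-01 -1.529000e-01  1.769335e+02  6.962340e+01  5.723940e+01
  3.752625e+03]
scene [ 5.750000e-01 -1.767000e-01  1.749575e+02  7.000740e+01  5.592980e+01
  3.724125e+03]
scene [ 5.931000e-01 -3.008000e-01  2.656500e+01  5.612530e+01  7.110700e+01
  3.767125e+03]
scene [7.312000e-01 8.000000e-03 1.757636e+02 8.637450e+01 3.065670e+01
 2.359750e+03]
```

View pics/bedT.png

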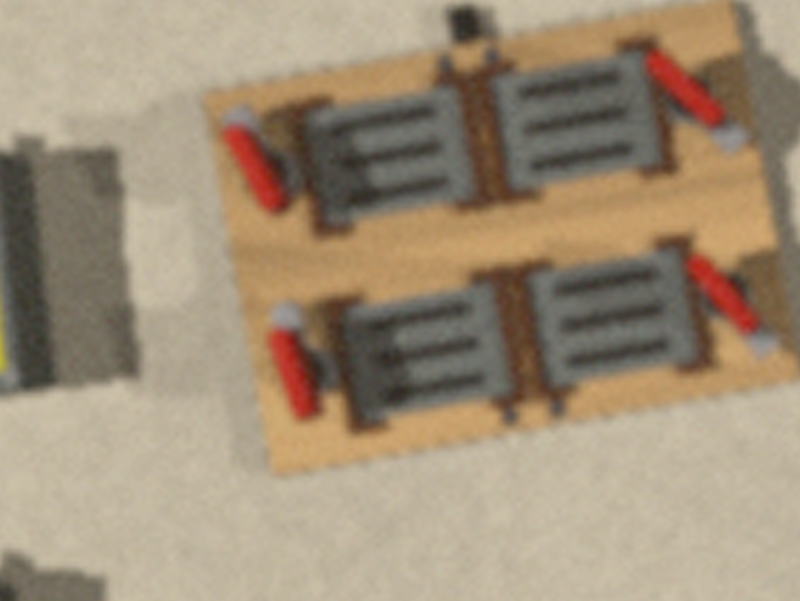

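View pics/bedS.png

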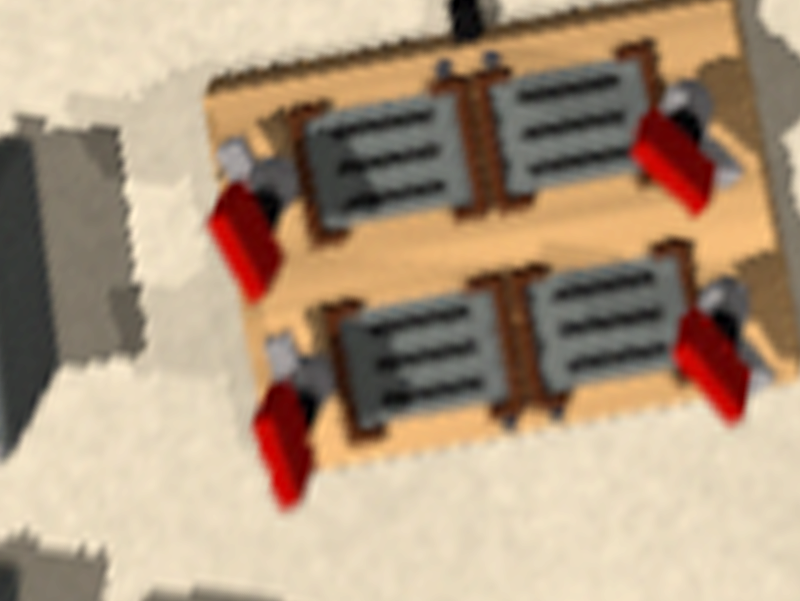

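View pics/sw.png

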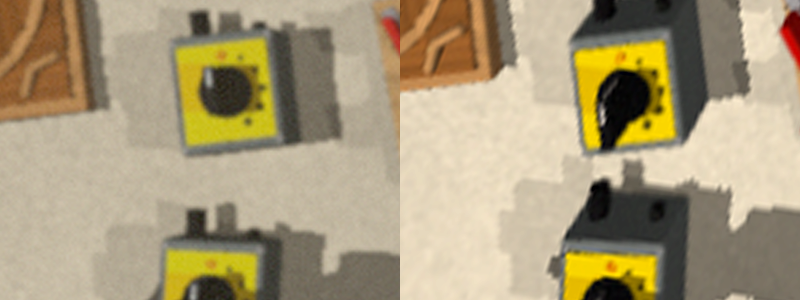

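The bed corners in the rectified top view give a centre of (0.532, 0.088) and a yaw of 9.7°. The predicted nest centres match the middle dust slots in both views to within 1 mm or so. The wings are all near open. The switch on the far box is at about (0.509, 0.374). There are three blanks, so nests 1, 2 and 4 get loaded.

```bash
cat > plan.py <<'E'
import sys,json,numpy as np
from scipy.spatial.transform import Rotation as Ro
from station import monitor
def Rt(psi):
    a=np.radians(psi); y=np.array([np.cos(a),np.sin(a),0]); z=np.array([0,0,-1.]); return np.c_[np.cross(y,z),y,z]
def plan(*T):   # targets (x,y,z mm, psi = azimuth of tool y in deg)
    s=monitor.sense(); p=s["eef_pos"]*1e3; R=s["ee_rot"]
    print("t",round(s["time_s"],1),"pos",p.round(1),"psi",np.degrees(np.arctan2(R[1,1],R[0,1])).round(1),"open",round(s["opening"]*1e3,1),"F",s["ft_force"].round(1))
    for x,y,z,psi in T:
        print((x,y,z,psi),"->",(R.T@(np.array([x,y,z])-p)).round(1).tolist(),Ro.from_matrix(R.T@Rt(psi)).as_rotvec().round(3).tolist())
if __name__=="__main__": plan(*[tuple(map(float,a.split(","))) for a in sys.argv[1:]])
E
python3 plan.py 500,300,200,30 480,-50,150,-3 446,-153,100,-3
```

```text
t 0.5 pos [239.7 604.1 248.3] psi 68.4 open 85.6 F [ 0.  -0.7  0.7]
(500.0, 300.0, 200.0, 30.0) -> [-354.1, -186.6, 48.3] [-0.0, 0.0, 0.669]
(480.0, -50.0, 150.0, -3.0) -> [-464.6, -519.3, 98.3] [-0.0, 0.0, 1.245]
(446.0, -153.0, 100.0, -3.0) -> [-471.0, -627.6, 148.4] [-0.0, 0.0, 1.245]
```

Request:
{"op": "play_rows", "data": {
  "delta_pos": [
    [-354, -187, 48],
    [-354, -187, 48],
    [-354, -187, 48],
    [-354, -187, 48],
    [-354, -187, 48],
    [-354, -187, 48],
    [-354, -187, 48],
    [-354, -187, 48],
    [-354, -187, 48],
    [-465, -519, 98],
    [-465, -519, 98],
    [-465, -519, 98]
  ],
  "rot": [
    [0, 0, 0.669],
    [0, 0, 0.669],
    [0, 0, 0.669],
    [0, 0, 0.669],
    [0, 0, 0.669],
    [0, 0, 0.669],
    [0, 0, 0.669],
    [0, 0, 0.669],
    [0, 0, 0.669],
    [0, 0, 1.245],
    [0, 0, 1.245],
    [0, 0, 1.245]
  ],
  "jaw": [70, 70, 70, 70, 70, 70, 70, 70, 70, 70, 70, 70],
  "grip_force": 30
}}

```text
time_s: 1.7
eef_pos: [0.4916, 0.1502, 0.1792]
ee_rot: [[-0.069, 0.998, 0.001], [0.998, 0.069, 0.0], [0.0, 0.001, -1.0]]
ft_force: [1.3, -0.3, -0.7]
opening: 0.0702
finger_force: 0.0
```

```bash
python3 plan.py 446,-153,100,-3
```

```text
t 1.7 pos [491.6 150.2 179.2] psi 3.9 open 70.2 F [ 1.3 -0.3 -0.7]
(446.0, -153.0, 100.0, -3.0) -> [-299.4, -66.5, 79.0] [0.001, -0.0, 0.121]
```

Request:
{"op": "play_rows", "data": {
  "delta_pos": [
    [-299, -66, 79],
    [-299, -66, 79],
    [-299, -66, 79],
    [-299, -66, 79],
    [-299, -66, 79],
    [-299, -66, 79],
    [-299, -66, 79],
    [-299, -66, 79],
    [-299, -66, 79],
    [-299, -66, 79],
    [-299, -66, 79]
  ],
  "rot": [
    [0, 0, 0.121],
    [0, 0, 0.121],
    [0, 0, 0.121],
    [0, 0, 0.121],
    [0, 0, 0.121],
    [0, 0, 0.121],
    [0, 0, 0.121],
    [0, 0, 0.121],
    [0, 0, 0.121],
    [0, 0, 0.121],
    [0, 0, 0.121]
  ],
  "jaw": [70, 70, 70, 70, 70, 70, 70, 70, 70, 70, 70]
}}

```text
time_s: 2.8
eef_pos: [0.4487, -0.1496, 0.1004]
ee_rot: [[0.043, 0.999, 0.001], [0.999, -0.043, 0.001], [0.001, 0.001, -1.0]]
ft_force: [0.4, -0.2, -0.3]
opening: 0.07
finger_force: 0.0
```

```bash
python3 - <<'E'
from h import *
import plan
T=get("top",2)
for b in blanks("top",T): print(np.round(b,3))
plan.plan((446,-153,40,-3),(446,-153,16,-3))
E
```

```text
[ 5.72000e-01 -1.77000e-01  1.73723e+02  6.88550e+01  4.72100e+01
  3.06450e+03]
[ 5.9000e-01 -3.0100e-01  2.6565e+01  4.7628e+01  6.9765e+01  3.1270e+03]
t 2.9 pos [ 448.5 -150.2  100.4] psi -2.5 open 69.9 F [ 0.1 -0.3 -0.4]
(446, -153, 40, -3) -> [-3.0, -2.4, 60.4] [0.001, -0.0, 0.008]
(446, -153, 16, -3) -> [-3.0, -2.4, 84.4] [0.001, -0.0, 0.008]
```

Request:
{"op": "play_rows", "data": {
  "delta_pos": [
    [-3, -2, 40],
    [-3, -2, 70],
    [-3, -2, 84],
    [-3, -2, 84],
    [-3, -2, 84],
    [-3, -2, 84],
    [-3, -2, 84],
    [-3, -2, 84]
  ],
  "rot": [
    [0, 0, 0.008],
    [0, 0, 0.008],
    [0, 0, 0.008],
    [0, 0, 0.008],
    [0, 0, 0.008],
    [0, 0, 0.008],
    [0, 0, 0.008],
    [0, 0, 0.008]
  ],
  "jaw": [70, 70, 70, 70, 44, 44, 44, 44],
  "grip_force": 30
}}

```text
time_s: 3.7
eef_pos: [0.4464, -0.1545, 0.017]
ee_rot: [[0.055, 0.999, 0.002], [0.999, -0.055, -0.001], [-0.0, 0.002, -1.0]]
ft_force: [0.3, -0.2, 3.7]
opening: 0.0492
finger_force: 32.6
```

Request:
{"op": "play_rows", "data": {
  "delta_pos": [
    [0, 0, -40],
    [0, 0, -83],
    [0, 0, -83],
    [0, 0, -83]
  ],
  "rot": [
    [0, 0, 0],
    [0, 0, 0],
    [0, 0, 0],
    [0, 0, 0]
  ],
  "jaw": [44, 44, 44, 44]
}}

```text
time_s: 4.1
eef_pos: [0.4463, -0.1545, 0.1003]
ee_rot: [[0.055, 0.999, 0.003], [0.999, -0.055, -0.001], [-0.0, 0.003, -1.0]]
ft_force: [-1.4, 0.4, -1.4]
opening: 0.0492
finger_force: 32.2
```

```bash
python3 plan.py 491,32.5,100,9.7
```

```text
t 4.1 pos [ 446.3 -154.5  100.3] psi -3.1 open 49.2 F [-1.4  0.4 -1.4]
(491.0, 32.5, 100.0, 9.7) -> [189.1, 34.4, 0.3] [0.003, 0.001, -0.224]
```

Request:
{"op": "play_rows", "data": {
  "delta_pos": [
    [0, 0, -40],
    [189, 34, -40],
    [189, 34, -40],
    [189, 34, -40],
    [189, 34, -40],
    [189, 34, -40],
    [189, 34, -40],
    [189, 34, -40],
    [189, 34, -40]
  ],
  "rot": [
    [0, 0, 0],
    [0, 0, -0.224],
    [0, 0, -0.224],
    [0, 0, -0.224],
    [0, 0, -0.224],
    [0, 0, -0.224],
    [0, 0, -0.224],
    [0, 0, -0.224],
    [0, 0, -0.224]
  ],
  "jaw": [44, 44, 44, 44, 44, 44, 44, 44, 44]
}}

```text
time_s: 5.0
eef_pos: [0.4895, 0.0304, 0.1387]
ee_rot: [[-0.165, 0.986, -0.001], [0.986, 0.165, -0.001], [-0.001, -0.002, -1.0]]
ft_force: [-0.5, 0.1, -1.3]
opening: 0.049
finger_force: 32.1
```

```bash
python3 plan.py 491,32.5,60,9.7 491,32.5,36,9.7
```

```text
t 5.0 pos [489.5  30.4 138.7] psi 9.5 open 49.0 F [-0.5  0.1 -1.3]
(491.0, 32.5, 60.0, 9.7) -> [1.9, 1.9, 78.7] [-0.002, 0.001, -0.004]
(491.0, 32.5, 36.0, 9.7) -> [1.9, 2.0, 102.7] [-0.002, 0.001, -0.004]
```

Request:
{"op": "play_rows", "data": {
  "delta_pos": [
    [2, 2, 40],
    [2, 2, 75],
    [2, 2, 85],
    [2, 2, 85],
    [2, 2, 96],
    [2, 2, 102],
    [2, 2, 102]
  ],
  "rot": [
    [0, 0, -0.004],
    [0, 0, -0.004],
    [0, 0, -0.004],
    [0, 0, -0.004],
    [0, 0, -0.004],
    [0, 0, -0.004],
    [0, 0, -0.004]
  ],
  "jaw": [44, 44, 44, 44, 44, 44, 44]
}}

```text
time_s: 5.7
eef_pos: [0.4917, 0.0346, 0.0371]
ee_rot: [[-0.172, 0.985, -0.0], [0.985, 0.172, 0.0], [0.0, -0.0, -1.0]]
ft_force: [0.2, 0.1, -0.8]
opening: 0.0491
finger_force: 32.1
```

Request:
{"op": "play_rows", "data": {
  "delta_pos": [
    [-1.5, 0, 1],
    [-1.5, 0, 2],
    [-1.5, 0, 2],
    [-1.5, 0, 2],
    [-1.5, 0, 2],
    [-1.5, 0, -30],
    [-1.5, 0, -80],
    [-1.5, 0, -80],
    [-1.5, 0, -80]
  ],
  "rot": [
    [0, 0, 0],
    [0, 0, 0],
    [0, 0, 0],
    [0, 0, 0],
    [0, 0, 0],
    [0, 0, 0],
    [0, 0, 0],
    [0, 0, 0],
    [0, 0, 0]
  ],
  "jaw": [44, 44, 58, 64, 64, 64, 64, 64, 64]
}}

```text
time_s: 6.6
eef_pos: [0.4926, 0.0334, 0.1183]
ee_rot: [[-0.172, 0.985, 0.003], [0.985, 0.172, 0.0], [-0.0, 0.003, -1.0]]
ft_force: [-0.3, -0.3, -1.4]
opening: 0.0639
finger_force: 0.0
```

```bash
python3 - <<'E'
from h import *
import plan
T=get("top",2)
for b in blanks("top",T): print(np.round(b,3))
plan.plan((530,-100,130,0),(572,-177,100,-6))
E
```

```text
[ 5.7200e-01 -1.7600e-01  1.7366e+02  6.8468e+01  4.7486e+01  2.9980e+03]
[ 5.90000e-01 -3.01000e-01  2.80720e+01  4.84710e+01  6.91760e+01
  3.10875e+03]
t 6.7 pos [491.2  33.3 116.5] psi 9.9 open 64.2 F [ 0.2  0.8 -0.7]
(530, -100, 130, 0) -> [-138.0, 15.2, -13.6] [-0.002, -0.0, 0.173]
(572, -177, 100, -6) -> [-221.1, 43.4, 16.3] [-0.002, -0.0, 0.278]
```

Request:
{"op": "play_rows", "data": {
  "delta_pos": [
    [-138, 15, -14],
    [-138, 15, -14],
    [-138, 15, -14],
    [-221, 43, 16],
    [-221, 43, 16],
    [-221, 43, 16],
    [-221, 43, 16],
    [-221, 43, 16],
    [-221, 43, 16],
    [-221, 43, 16],
    [-221, 43, 16],
    [-221, 43, 16]
  ],
  "rot": [
    [0, 0, 0.173],
    [0, 0, 0.173],
    [0, 0, 0.173],
    [0, 0, 0.278],
    [0, 0, 0.278],
    [0, 0, 0.278],
    [0, 0, 0.278],
    [0, 0, 0.278],
    [0, 0, 0.278],
    [0, 0, 0.278],
    [0, 0, 0.278],
    [0, 0, 0.278]
  ],
  "jaw": [66, 66, 66, 66, 66, 66, 66, 66, 66, 66, 66, 66]
}}

```text
time_s: 7.9
eef_pos: [0.5725, -0.1766, 0.1014]
ee_rot: [[0.104, 0.995, 0.0], [0.995, -0.104, 0.0], [0.0, 0.0, -1.0]]
ft_force: [0.5, -0.7, -1.3]
opening: 0.0661
finger_force: 0.0
```

```bash
python3 - <<'E'
from h import *
import plan
T=get("top",2);S=get("scene",2)
for n,i in(("top",T),("scene",S)):
    for b in blanks(n,i): print(n,np.round(b,3))
a=ortho("top",T,0.032,0.38,0.68,-0.06,0.24,0.0008);b=ortho("scene",S,0.032,0.38,0.68,-0.06,0.24,0.0008)
cv2.imwrite("pics/chk1.png",cv2.convertScaleAbs(np.hstack([a,b]),alpha=1.6))
plan.plan((572,-176.5,16,-6))
E
```

```text
scene [ 5.770000e-01 -1.760000e-01  1.751790e+02  7.046700e+01  5.588000e+01
  3.406375e+03]
scene [ 5.930000e-01 -3.010000e-01  2.656500e+01  5.746700e+01  7.110700e+01
  3.780875e+03]
scene [7.310000e-01 8.000000e-03 1.761000e+02 8.642400e+01 3.055400e+01
 2.349625e+03]
t 8.1 pos [ 572.4 -177.1  101.2] psi -6.0 open 66.3 F [ 0.2 -0.1 -0.2]
(572, -176.5, 16, -6) -> [0.5, -0.5, 85.2] [0.0, 0.0, -0.0]
```

View pics/chk1.png

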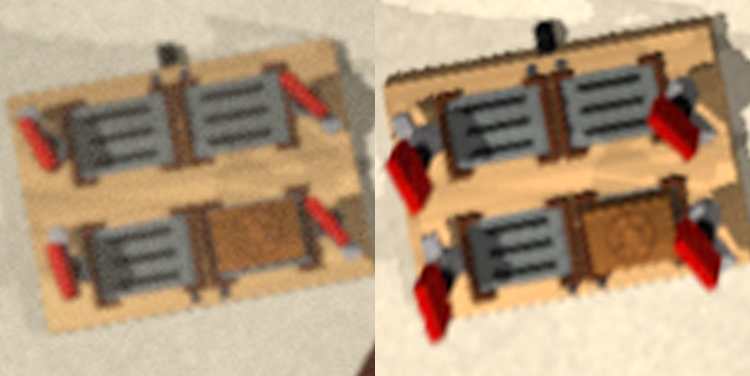

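The first blank sits flat in nest 2 (top view about (258,237)), between its fences. Next is the second blank.

Request:
{"op": "play_rows", "data": {
  "delta_pos": [
    [0, 0, 40],
    [0, 0, 70],
    [0, 0, 85],
    [0, 0, 85],
    [0, 0, 85],
    [0, 0, 85],
    [0, 0, 85],
    [0, 0, 85],
    [0, 0, 45],
    [0, 0, 0],
    [0, 0, -35],
    [0, 0, -35]
  ],
  "rot": [
    [0, 0, 0],
    [0, 0, 0],
    [0, 0, 0],
    [0, 0, 0],
    [0, 0, 0],
    [0, 0, 0],
    [0, 0, 0],
    [0, 0, 0],
    [0, 0, 0],
    [0, 0, 0],
    [0, 0, 0],
    [0, 0, 0]
  ],
  "jaw": [66, 66, 66, 66, 44, 44, 44, 44, 44, 44, 44, 44]
}}

```text
time_s: 9.3
eef_pos: [0.5759, -0.1787, 0.1422]
ee_rot: [[0.105, 0.994, 0.012], [0.994, -0.105, -0.004], [-0.003, 0.012, -1.0]]
ft_force: [-0.0, -1.0, -0.9]
opening: 0.0493
finger_force: 32.1
```

```bash
python3 plan.py 589.3,50,138,9.7
```

```text
t 9.3 pos [ 575.9 -178.7  142.2] psi -6.0 open 49.3 F [-0.  -1.  -0.9]
(589.3, 50.0, 138.0, 9.7) -> [228.8, -10.7, 3.4] [0.012, 0.004, -0.274]
```

Request:
{"op": "play_rows", "data": {
  "delta_pos": [
    [229, -11, 0],
    [229, -11, 0],
    [229, -11, 0],
    [229, -11, 0],
    [229, -11, 0],
    [229, -11, 0],
    [229, -11, 0],
    [229, -11, 0],
    [229, -11, 0],
    [229, -11, 0]
  ],
  "rot": [
    [0, 0, -0.274],
    [0, 0, -0.274],
    [0, 0, -0.274],
    [0, 0, -0.274],
    [0, 0, -0.274],
    [0, 0, -0.274],
    [0, 0, -0.274],
    [0, 0, -0.274],
    [0, 0, -0.274],
    [0, 0, -0.274]
  ],
  "jaw": [44, 44, 44, 44, 44, 44, 44, 44, 44, 44]
}}

```text
time_s: 10.3
eef_pos: [0.5855, 0.05, 0.1361]
ee_rot: [[-0.166, 0.986, -0.0], [0.986, 0.166, -0.001], [-0.001, -0.0, -1.0]]
ft_force: [0.9, -0.2, -0.6]
opening: 0.0488
finger_force: 32.0
```

```bash
python3 plan.py 589.3,50,36,9.7
```

```text
t 10.3 pos [585.5  50.  136.1] psi 9.5 open 48.8 F [ 0.9 -0.2 -0.6]
(589.3, 50.0, 36.0, 9.7) -> [-0.6, 3.8, 100.1] [-0.0, 0.001, -0.003]
```

Request:
{"op": "play_rows", "data": {
  "delta_pos": [
    [-0.6, 3.8, 40],
    [-0.6, 3.8, 75],
    [-0.6, 3.8, 82],
    [-0.6, 3.8, 82],
    [-0.6, 3.8, 82],
    [-0.6, 3.8, 94],
    [-0.6, 3.8, 98],
    [-0.6, 3.8, 98]
  ],
  "rot": [
    [0, 0, -0.003],
    [0, 0, -0.003],
    [0, 0, -0.003],
    [0, 0, -0.003],
    [0, 0, -0.003],
    [0, 0, -0.003],
    [0, 0, -0.003],
    [0, 0, -0.003]
  ],
  "jaw": [44, 44, 44, 44, 44, 44, 44, 44]
}}

```text
time_s: 11.1
eef_pos: [0.5889, 0.052, 0.0378]
ee_rot: [[-0.171, 0.985, -0.001], [0.985, 0.171, 0.0], [0.0, -0.001, -1.0]]
ft_force: [-0.2, 0.3, -0.2]
opening: 0.0493
finger_force: 32.0
```

Request:
{"op": "play_rows", "data": {
  "delta_pos": [
    [-1.5, 0, 1],
    [-1.5, 0, 2.5],
    [-1.5, 0, 2.5],
    [-1.5, 0, 2.5],
    [-1.5, 0, 2.5],
    [-1.5, 0, -30],
    [-1.5, 0, -80],
    [-1.5, 0, -80],
    [-1.5, 0, -80]
  ],
  "rot": [
    [0, 0, 0],
    [0, 0, 0],
    [0, 0, 0],
    [0, 0, 0],
    [0, 0, 0],
    [0, 0, 0],
    [0, 0, 0],
    [0, 0, 0],
    [0, 0, 0]
  ],
  "jaw": [44, 44, 58, 64, 64, 64, 64, 64, 64]
}}

```text
time_s: 12.0
eef_pos: [0.5904, 0.0505, 0.1197]
ee_rot: [[-0.171, 0.985, 0.003], [0.985, 0.171, 0.0], [-0.0, 0.003, -1.0]]
ft_force: [0.7, -0.2, 0.6]
opening: 0.0642
finger_force: 0.0
```

```bash
python3 - <<'E'
from h import *
import plan
T=get("top",2)
for b in blanks("top",T): print(np.round(b,3))
plan.plan((570,-150,130,20),(590,-301,100,27))
E
```

```text
[ 5.910000e-01 -3.020000e-01  2.751200e+01  5.048000e+01  6.859700e+01
  3.022125e+03]
t 12.1 pos [588.7  50.5 117.3] psi 9.9 open 64.2 F [ 0.1  0.4 -0.3]
(570, -150, 130, 20) -> [-194.3, -52.8, -12.6] [-0.002, -0.001, -0.177]
(590, -301, 100, 27) -> [-346.5, -58.9, 17.3] [-0.002, -0.001, -0.299]
```

Request:
{"op": "play_rows", "data": {
  "delta_pos": [
    [-194, -53, -12],
    [-194, -53, -12],
    [-194, -53, -12],
    [-194, -53, -12],
    [-346, -59, 17],
    [-346, -59, 17],
    [-346, -59, 17],
    [-346, -59, 17],
    [-346, -59, 17],
    [-346, -59, 17],
    [-346, -59, 17],
    [-346, -59, 17]
  ],
  "rot": [
    [0, 0, -0.177],
    [0, 0, -0.177],
    [0, 0, -0.177],
    [0, 0, -0.177],
    [0, 0, -0.299],
    [0, 0, -0.299],
    [0, 0, -0.299],
    [0, 0, -0.299],
    [0, 0, -0.299],
    [0, 0, -0.299],
    [0, 0, -0.299],
    [0, 0, -0.299]
  ],
  "jaw": [66, 66, 66, 66, 66, 66, 66, 66, 66, 66, 66, 66]
}}

```text
time_s: 13.3
eef_pos: [0.5913, -0.2982, 0.1013]
ee_rot: [[-0.457, 0.89, 0.0], [0.89, 0.457, 0.001], [0.001, 0.001, -1.0]]
ft_force: [0.1, 1.0, -0.2]
opening: 0.0662
finger_force: 0.0
```

```bash
python3 - <<'E'
from h import *
import plan
S=get("scene",2);T=get("top",2)
for b in blanks("scene",S): print(np.round(b,3))
a=ortho("top",T,0.032,0.38,0.68,-0.06,0.24,0.0008);b=ortho("scene",S,0.014,0.45,0.75,-0.4,-0.1,0.0008)
cv2.imwrite("pics/chk2.png",cv2.convertScaleAbs(np.hstack([a,b]),alpha=1.6))
plan.plan((590,-301,16,27))
E
```

```text
[ 5.97000e-01 -3.02000e-01  2.61140e+01  5.60320e+01  7.13410e+01
  3.26975e+03]
[7.31000e-01 8.00000e-03 1.76236e+02 8.63000e+01 3.06180e+01 2.34475e+03]Traceback (most recent call last):
  File "<stdin>", line 6, in <module>
    return _nx.concatenate(arrs, 1, dtype=dtype, casting=casting)
           ~~~~~~~~~~~~~~~^^^^^^^^^^^^^^^^^^^^^^^^^^^^^^^^^^^^^^^
ValueError: all the input array dimensions except for the concatenation axis must match exactly, but along dimension 0, the array at index 0 has size 376 and the array at index 1 has size 375
```

```bash
python3 - <<'E'
from h import *
import plan
T=get("top",2)
cv2.imwrite("pics/chk2.png",cv2.convertScaleAbs(ortho("top",T,0.032,0.38,0.68,-0.06,0.24,0.0008),alpha=1.6))
plan.plan((590,-301,16,27))
E
```

```text
t 13.6 pos [ 590.8 -300.4  101.3] psi 27.0 open 65.5 F [ 1.   0.  -0.6]
(590, -301, 16, 27) -> [-0.2, -1.0, 85.3] [0.0, 0.0, 0.0]
```

View pics/chk2.png

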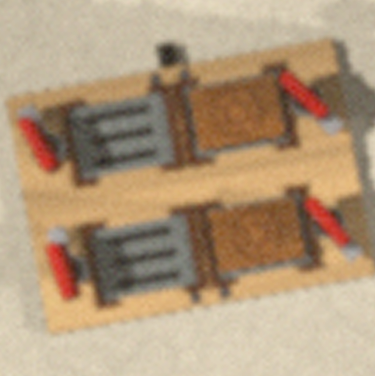

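Nests 4 and 2 are both loaded, with blanks at (237,113) and (258,237). Now the third blank.

Request:
{"op": "play_rows", "data": {
  "delta_pos": [
    [0, -1, 40],
    [0, -1, 70],
    [0, -1, 85],
    [0, -1, 85],
    [0, -1, 85],
    [0, -1, 85],
    [0, -1, 85],
    [0, -1, 85],
    [0, -1, 45],
    [0, -1, 0],
    [0, -1, -40],
    [0, -1, -40]
  ],
  "rot": [
    [0, 0, 0],
    [0, 0, 0],
    [0, 0, 0],
    [0, 0, 0],
    [0, 0, 0],
    [0, 0, 0],
    [0, 0, 0],
    [0, 0, 0],
    [0, 0, 0],
    [0, 0, 0],
    [0, 0, 0],
    [0, 0, 0]
  ],
  "jaw": [66, 66, 66, 66, 44, 44, 44, 44, 44, 44, 44, 44]
}}

```text
time_s: 14.8
eef_pos: [0.5937, -0.3034, 0.1489]
ee_rot: [[-0.454, 0.891, 0.013], [0.891, 0.454, -0.007], [-0.012, 0.009, -1.0]]
ft_force: [-0.1, 0.3, -0.3]
opening: 0.0489
finger_force: 32.0
```

```bash
python3 plan.py 510,-100,140,15 475,126,140,9.7
```

```text
t 14.8 pos [ 593.7 -303.4  148.9] psi 27.0 open 48.9 F [-0.1  0.3 -0.3]
(510.0, -100.0, 140.0, 15.0) -> [219.4, 17.6, 6.3] [0.01, 0.011, 0.209]
(475.0, 126.0, 140.0, 9.7) -> [436.6, 88.9, 4.3] [0.011, 0.011, 0.302]
```

Request:
{"op": "play_rows", "data": {
  "delta_pos": [
    [219, 18, 4],
    [219, 18, 4],
    [219, 18, 4],
    [219, 18, 4],
    [437, 89, 4],
    [437, 89, 4],
    [437, 89, 4],
    [437, 89, 4],
    [437, 89, 4],
    [437, 89, 4],
    [437, 89, 4],
    [437, 89, 4]
  ],
  "rot": [
    [0, 0, 0.209],
    [0, 0, 0.209],
    [0, 0, 0.209],
    [0, 0, 0.209],
    [0, 0, 0.302],
    [0, 0, 0.302],
    [0, 0, 0.302],
    [0, 0, 0.302],
    [0, 0, 0.302],
    [0, 0, 0.302],
    [0, 0, 0.302],
    [0, 0, 0.302]
  ],
  "jaw": [44, 44, 44, 44, 44, 44, 44, 44, 44, 44, 44, 44]
}}

```text
time_s: 16.0
eef_pos: [0.471, 0.1271, 0.1371]
ee_rot: [[-0.166, 0.986, 0.0], [0.986, 0.166, -0.001], [-0.001, -0.0, -1.0]]
ft_force: [-0.8, -0.0, 0.2]
opening: 0.0492
finger_force: 32.0
```

```bash
python3 plan.py 475,126,55,9.7
```

```text
t 16.0 pos [471.  127.1 137.1] psi 9.6 open 49.2 F [-0.8 -0.   0.2]
(475.0, 126.0, 55.0, 9.7) -> [-1.7, 3.8, 82.1] [-0.0, 0.001, -0.002]
```

Request:
{"op": "play_rows", "data": {
  "delta_pos": [
    [-2, 3.8, 40],
    [-2, 3.8, 75],
    [-2, 3.8, 83],
    [-2, 3.8, 83],
    [-2, 3.8, 83],
    [-2, 3.8, 95],
    [-2, 3.8, 99],
    [-2, 3.8, 99]
  ],
  "rot": [
    [0, 0, -0.002],
    [0, 0, -0.002],
    [0, 0, -0.002],
    [0, 0, -0.002],
    [0, 0, -0.002],
    [0, 0, -0.002],
    [0, 0, -0.002],
    [0, 0, -0.002]
  ],
  "jaw": [44, 44, 44, 44, 44, 44, 44, 44]
}}

```text
time_s: 16.8
eef_pos: [0.4746, 0.1274, 0.0379]
ee_rot: [[-0.17, 0.985, -0.001], [0.985, 0.17, -0.0], [0.0, -0.001, -1.0]]
ft_force: [-0.6, 0.1, 0.1]
opening: 0.0491
finger_force: 32.0
```

Request:
{"op": "play_rows", "data": {
  "delta_pos": [
    [-1, 0, 1],
    [-1, 0, 2.5],
    [-1, 0, 2.5],
    [-1, 0, 2.5],
    [-1, 0, 2.5],
    [-1, 0, -30],
    [-1, 0, -80],
    [-1, 0, -130],
    [-1, 0, -130],
    [-1, 0, -130]
  ],
  "rot": [
    [0, 0, 0],
    [0, 0, 0],
    [0, 0, 0],
    [0, 0, 0],
    [0, 0, 0],
    [0, 0, 0],
    [0, 0, 0],
    [0, 0, 0],
    [0, 0, 0],
    [0, 0, 0]
  ],
  "jaw": [44, 44, 58, 64, 64, 64, 64, 64, 64, 64]
}}

```text
time_s: 17.8
eef_pos: [0.4754, 0.1267, 0.1694]
ee_rot: [[-0.171, 0.985, 0.003], [0.985, 0.171, 0.001], [0.001, 0.003, -1.0]]
ft_force: [-0.1, 0.0, -0.4]
opening: 0.0643
finger_force: 0.0
```

```bash
python3 - <<'E'
from h import *
import plan
# wing angles: red mask at wing top plane z=.079, both cameras
T=get("top",3);S=get("scene",2)
A={1:(.4651,.1834),2:(.5005,-.0237),3:(.5637,.2002),4:(.5991,-.0069)}
for n,i in(("top",T),("scene",S)):
  for k,(x,y) in A.items():
    B=(x-.045,x+.045,y-.045,y+.045); o=ortho(n,i,.079,*B,.0005)
    h=cv2.cvtColor(o,cv2.COLOR_BGR2HSV)
    m=cv2.inRange(h,(0,150,80),(6,255,255))|cv2.inRange(h,(172,150,80),(180,255,255))
    v,u=np.nonzero(m); 
    if len(u)<50: print(n,k,len(u)); continue
    (cx,cy),(w,hh),a=cv2.minAreaRect(np.c_[u,v].astype(np.float32))
    P=np.c_[-v,-u].astype(float); P-=P.mean(0); d=np.linalg.svd(P,full_matrices=False)[2][0]
    print(n,k,"axis",np.round([B[1]-v.mean()*.0005,B[3]-u.mean()*.0005],4),"az",np.degrees(np.arctan2(d[1],d[0])).round(1)%180,round(w/2,1),round(hh/2,1))
cv2.imwrite("pics/chk3.png",cv2.convertScaleAbs(ortho("top",T,0.079,0.38,0.68,-0.08,0.26,0.0005),alpha=1.6))
cv2.imwrite("pics/chk3.png",cv2.convertScaleAbs(ortho("top",T,0.079,0.38,0.68,-0.06,0.24,0.0005),alpha=1.6))
plan.plan()
E
```

```text
top 1 0
top 2 0
top 3 axis [0.5616 0.2003] az 29.5 44.6 11.4
top 4 axis [ 0.5996 -0.0042] az 48.30000000000001 46.8 12.5
scene 1 axis [0.4659 0.1827] az 19.19999999999999 54.7 22.6
scene 2 axis [ 0.4873 -0.0361] az 116.2 3.4 10.1
scene 3 axis [0.5632 0.2012] az 28.30000000000001 53.2 25.0
scene 4 axis [ 0.6004 -0.0045] az 45.80000000000001 46.4 12.9
t 18.1 pos [474.1 126.2 166.7] psi 9.8 open 63.8 F [ 0.4 -0.6 -0.1]
```

View pics/chk3.png

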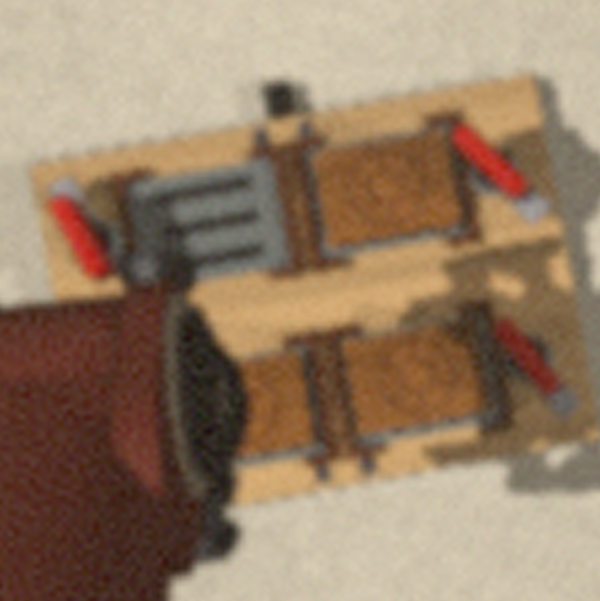

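The third blank lies in nest 1 at (270,405), partly hidden by the arm. I'll measure wings 1 and 2 from the clear first picture.

```bash
python3 - <<'E'
from h import *
import plan
A={1:(.4651,.1834),2:(.5005,-.0237),3:(.5637,.2002),4:(.5991,-.0069)}
for n,i in(("top",cv2.imread("pics/_T.png")),("scene",cv2.imread("pics/_S.png"))):
  for k,(x,y) in A.items():
    B=(x-.045,x+.045,y-.045,y+.045); o=ortho(n,i,.079,*B,.0005)
    h=cv2.cvtColor(o,cv2.COLOR_BGR2HSV)
    m=cv2.inRange(h,(0,130,80),(8,255,255))|cv2.inRange(h,(172,130,80),(180,255,255))
    if n=="scene": # keep bright top face only
        m&=cv2.inRange(h[...,2],0,255)
    v,u=np.nonzero(m)
    P=np.c_[-v,-u].astype(float); P-=P.mean(0); d=np.linalg.svd(P,full_matrices=False)[2][0]
    print(n,k,np.round([B[1]-v.mean()*.0005,B[3]-u.mean()*.0005],4),"az",np.degrees(np.arctan2(d[1],d[0])).round(1)%180,len(u)/4)
plan.plan((599.4,-5,130,138.3),(599.4,-5,69,138.3))
E
```

```text
top 1 [0.4638 0.1829] az 19.5 451.75
top 2 [ 0.5017 -0.0225] az 41.099999999999994 493.0
top 3 [0.5617 0.2012] az 29.19999999999999 466.25
top 4 [ 0.5997 -0.0044] az 47.0 516.25
scene 1 [0.4657 0.1829] az 18.69999999999999 521.5
scene 2 [ 0.503  -0.0222] az 40.80000000000001 527.25
scene 3 [0.5625 0.2011] az 28.900000000000006 548.5
scene 4 [ 0.6004 -0.0043] az 47.5 533.0
t 18.1 pos [474.1 126.2 166.7] psi 9.8 open 63.8 F [ 0.4 -0.6 -0.1]
(599.4, -5, 130, 138.3) -> [-150.6, 101.3, 36.4] [-0.002, -0.004, -2.243]
(599.4, -5, 69, 138.3) -> [-150.6, 101.5, 97.4] [-0.002, -0.004, -2.243]
```

```bash
python3 plan.py 465,183,115,109.2
```

```text
t 18.1 pos [474.1 126.2 166.7] psi 9.8 open 63.8 F [ 0.4 -0.6 -0.1]
(465.0, 183.0, 115.0, 109.2) -> [57.6, 0.9, 51.6] [-0.003, -0.003, -1.735]
```

Request:
{"op": "play_rows", "data": {
  "delta_pos": [
    [57, 1, 20],
    [57, 1, 52],
    [57, 1, 52],
    [57, 1, 52],
    [57, 1, 52],
    [57, 1, 52],
    [57, 1, 52],
    [57, 1, 52],
    [57, 1, 52],
    [57, 1, 52],
    [57, 1, 52],
    [57, 1, 52]
  ],
  "rot": [
    [0, 0, -1.735],
    [0, 0, -1.735],
    [0, 0, -1.735],
    [0, 0, -1.735],
    [0, 0, -1.735],
    [0, 0, -1.735],
    [0, 0, -1.735],
    [0, 0, -1.735],
    [0, 0, -1.735],
    [0, 0, -1.735],
    [0, 0, -1.735],
    [0, 0, -1.735]
  ],
  "jaw": [40, 40, 40, 40, 40, 40, 40, 40, 40, 40, 40, 40]
}}

```text
time_s: 19.25
eef_pos: [0.4658, 0.1823, 0.1149]
ee_rot: [[-0.943, -0.333, -0.003], [-0.333, 0.943, -0.001], [0.003, 0.0, -1.0]]
ft_force: [-0.1, -0.8, -0.5]
opening: 0.0399
finger_force: 0.0
```

Request:
{"op": "play_rows", "data": {
  "delta_pos": [
    [0, 0, 0],
    [0, 0, 0]
  ],
  "rot": [
    [0, 0, 0],
    [0, 0, 0]
  ],
  "jaw": [36, 36]
}}

```text
time_s: 19.45
eef_pos: [0.466, 0.1824, 0.1153]
ee_rot: [[-0.945, -0.327, -0.002], [-0.327, 0.945, -0.0], [0.002, 0.0, -1.0]]
ft_force: [-0.5, 0.0, 0.6]
opening: 0.0363
finger_force: 0.0
```

```bash
python3 plan.py 465,183,69,109.2
```

```text
t 19.4 pos [466.  182.4 115.3] psi 109.1 open 36.3 F [-0.5  0.   0.6]
(465.0, 183.0, 69.0, 109.2) -> [0.7, 0.9, 46.3] [0.0, -0.002, -0.002]
```

Request:
{"op": "play_rows", "data": {
  "delta_pos": [
    [0.7, 0.9, 25],
    [0.7, 0.9, 46],
    [0.7, 0.9, 46],
    [0.7, 0.9, 46],
    [0.7, 0.9, 46],
    [0.7, 0.9, 46],
    [0.7, 0.9, 46],
    [0.7, 0.9, 46]
  ],
  "rot": [
    [0, 0, 0],
    [0, 0, 0],
    [0, 0, 0],
    [0, 0, 0],
    [0, 0, 0],
    [0, 0, 0],
    [0, 0, 0],
    [0, 0, 0]
  ],
  "jaw": [36, 36, 36, 8, 8, 8, 8, 8],
  "grip_force": 30
}}

```text
time_s: 20.25
eef_pos: [0.4651, 0.1853, 0.0708]
ee_rot: [[-0.944, -0.33, 0.001], [-0.33, 0.944, 0.003], [-0.002, 0.002, -1.0]]
ft_force: [-2.4, 5.5, 0.1]
opening: 0.011
finger_force: 34.3
```

Request:
{"op": "play_rows", "data": {
  "delta_pos": [
    [0, 2, 0],
    [0, 2, 0.3],
    [0, 2, 0.6],
    [0, 2, 0.9],
    [0, 2, 1.2],
    [0, 2, 1.5],
    [0, 2, 1.8],
    [0, 2, 2.1],
    [0, 2, 2.4],
    [0, 2, 2.7],
    [0, 2, 3],
    [0, 2, 3.2]
  ],
  "rot": [
    [0, 0, 0.1],
    [0, 0, 0.25],
    [0, 0, 0.4],
    [0, 0, 0.55],
    [0, 0, 0.7],
    [0, 0, 0.85],
    [0, 0, 1.0],
    [0, 0, 1.15],
    [0, 0, 1.3],
    [0, 0, 1.45],
    [0, 0, 1.6],
    [0, 0, 1.72]
  ],
  "jaw": [8, 8, 8, 8, 8, 8, 8, 8, 8, 8, 8, 8]
}}

```text
time_s: 21.45
eef_pos: [0.4633, 0.183, 0.0676]
ee_rot: [[-0.179, 0.984, -0.004], [0.984, 0.179, -0.003], [-0.002, -0.004, -1.0]]
ft_force: [-3.0, -0.6, 4.8]
opening: 0.0113
finger_force: 34.9
```

Request:
{"op": "play_rows", "data": {
  "delta_pos": [
    [0, 0, 0],
    [0, 0, 0],
    [0, 0, 0],
    [0, 0, 0],
    [0, 0, 0]
  ],
  "rot": [
    [0, 0, 0.03],
    [0, 0, 0.06],
    [0, 0, 0.08],
    [0, 0, 0.08],
    [0, 0, 0.08]
  ],
  "jaw": [8, 8, 8, 8, 8]
}}

```text
time_s: 21.95
eef_pos: [0.4632, 0.1832, 0.0676]
ee_rot: [[-0.112, 0.994, -0.004], [0.994, 0.112, -0.003], [-0.003, -0.004, -1.0]]
ft_force: [-2.4, -3.6, 5.0]
opening: 0.0114
finger_force: 44.4
```

```bash
python3 plan.py; python3 -c "
from station import monitor;print(monitor.sense()['torque'])"
```

```text
t 21.9 pos [463.2 183.2  67.6] psi 6.4 open 11.4 F [-2.4 -3.6  5. ]
[-0.73072894  0.71482542  1.04995104]
```

Request:
{"op": "play_rows", "data": {
  "delta_pos": [
    [0, 0, 0],
    [0, 0, 0],
    [0, 0, -30],
    [0, 0, -65],
    [0, 0, -65],
    [0, 0, -65]
  ],
  "rot": [
    [0, 0, -0.06],
    [0, 0, -0.06],
    [0, 0, -0.06],
    [0, 0, -0.06],
    [0, 0, -0.06],
    [0, 0, -0.06]
  ],
  "jaw": [36, 36, 36, 36, 36, 36]
}}

```text
time_s: 22.55
eef_pos: [0.4654, 0.1852, 0.1328]
ee_rot: [[-0.165, 0.986, 0.002], [0.986, 0.165, 0.001], [0.001, 0.002, -1.0]]
ft_force: [0.2, 0.1, -1.5]
opening: 0.0359
finger_force: 0.0
```

```bash
python3 plan.py 502,-22.8,115,90 502,-22.8,115,131
```

```text
t 22.6 pos [465.4 185.2 132.8] psi 9.5 open 35.9 F [ 0.2  0.1 -1.5]
(502.0, -22.8, 115.0, 90.0) -> [-211.2, 1.8, 17.7] [0.002, 0.001, -1.406]
(502.0, -22.8, 115.0, 131.0) -> [-211.2, 1.8, 17.7] [0.002, 0.002, -2.121]
```

Request:
{"op": "play_rows", "data": {
  "delta_pos": [
    [-211, 2, 0],
    [-211, 2, 0],
    [-211, 2, 0],
    [-211, 2, 0],
    [-211, 2, 0],
    [-211, 2, 18],
    [-211, 2, 18],
    [-211, 2, 18],
    [-211, 2, 18],
    [-211, 2, 18],
    [-211, 2, 18],
    [-211, 2, 18]
  ],
  "rot": [
    [0, 0, -2.121],
    [0, 0, -2.121],
    [0, 0, -2.121],
    [0, 0, -2.121],
    [0, 0, -2.121],
    [0, 0, -2.121],
    [0, 0, -2.121],
    [0, 0, -2.121],
    [0, 0, -2.121],
    [0, 0, -2.121],
    [0, 0, -2.121],
    [0, 0, -2.121]
  ],
  "jaw": [36, 36, 36, 36, 36, 36, 36, 36, 36, 36, 36, 36]
}}

```text
time_s: 23.75
eef_pos: [0.5006, -0.0227, 0.1127]
ee_rot: [[-0.921, -0.39, -0.003], [-0.39, 0.921, 0.001], [0.002, 0.002, -1.0]]
ft_force: [0.1, 0.4, 0.1]
opening: 0.0361
finger_force: 0.0
```

```bash
python3 plan.py 502,-22.8,115,131; python3 - <<'E'
from h import *
S=get("scene",2)
cv2.imwrite("pics/chk4.png",cv2.convertScaleAbs(ortho("scene",S,0.06,0.38,0.68,0.04,0.34,0.0006),alpha=1.6))
E
```

```text
t 23.8 pos [500.6 -22.7 112.7] psi 113.0 open 36.1 F [0.1 0.4 0.1]
(502.0, -22.8, 115.0, 131.0) -> [-1.2, -0.7, -2.4] [0.002, -0.002, -0.315]
```

View pics/chk4.png

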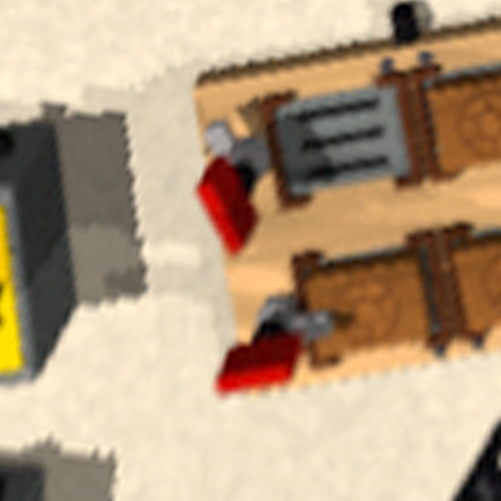

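Clamp 1's toe now lies over the blank in nest 1 (at (320,322)). Clamp 3 stays open. Next is clamp 2.

Request:
{"op": "play_rows", "data": {
  "delta_pos": [
    [-1.2, -0.7, 0],
    [-1.2, -0.7, 0],
    [-1.2, -0.7, 0],
    [-1.2, -0.7, 0],
    [-1.2, -0.7, 25],
    [-1.2, -0.7, 43],
    [-1.2, -0.7, 43],
    [-1.2, -0.7, 43]
  ],
  "rot": [
    [0, 0, -0.315],
    [0, 0, -0.315],
    [0, 0, -0.315],
    [0, 0, -0.315],
    [0, 0, -0.315],
    [0, 0, -0.315],
    [0, 0, -0.315],
    [0, 0, -0.315]
  ],
  "jaw": [36, 36, 36, 36, 36, 36, 36, 36]
}}

```text
time_s: 24.65
eef_pos: [0.5029, -0.0225, 0.0709]
ee_rot: [[-0.759, -0.651, -0.001], [-0.651, 0.759, -0.0], [0.001, 0.0, -1.0]]
ft_force: [-0.7, 0.4, 0.7]
opening: 0.036
finger_force: 0.0
```

Request:
{"op": "play_rows", "data": {
  "delta_pos": [
    [0, 0, 0],
    [0, 0, 0],
    [0, 0, 0],
    [0, 0, 0],
    [0, 0, 0]
  ],
  "rot": [
    [0, 0, 0],
    [0, 0, 0],
    [0, 0, 0],
    [0, 0, 0],
    [0, 0, 0]
  ],
  "jaw": [8, 8, 8, 8, 8]
}}

```text
time_s: 25.15
eef_pos: [0.5022, -0.0211, 0.0719]
ee_rot: [[-0.758, -0.652, -0.001], [-0.652, 0.758, 0.001], [-0.0, 0.002, -1.0]]
ft_force: [-4.5, 3.5, 6.4]
opening: 0.0115
finger_force: 33.4
```

Request:
{"op": "play_rows", "data": {
  "delta_pos": [
    [0, 1.5, -0.5],
    [0, 1.5, -0.2],
    [0, 1.5, 0.2],
    [0, 1.5, 0.5],
    [0, 1.5, 0.8],
    [0, 1.5, 1.1],
    [0, 1.5, 1.4],
    [0, 1.5, 1.7],
    [0, 1.5, 2],
    [0, 1.5, 2.3],
    [0, 1.5, 2.6],
    [0, 1.5, 2.9]
  ],
  "rot": [
    [0, 0, 0.1],
    [0, 0, 0.25],
    [0, 0, 0.4],
    [0, 0, 0.55],
    [0, 0, 0.7],
    [0, 0, 0.85],
    [0, 0, 1.0],
    [0, 0, 1.15],
    [0, 0, 1.3],
    [0, 0, 1.45],
    [0, 0, 1.6],
    [0, 0, 1.75]
  ],
  "jaw": [8, 8, 8, 8, 8, 8, 8, 8, 8, 8, 8, 8]
}}

```text
time_s: 26.35
eef_pos: [0.5015, -0.0225, 0.0687]
ee_rot: [[-0.501, 0.866, -0.001], [0.866, 0.501, -0.001], [-0.0, -0.001, -1.0]]
ft_force: [-2.4, -1.0, 2.7]
opening: 0.0116
finger_force: 32.8
```

Request:
{"op": "play_rows", "data": {
  "delta_pos": [
    [0, 0, 0.3],
    [0, 0, 0.6],
    [0, 0, 0.8],
    [0, 0, 0.8],
    [0, 0, 0.8],
    [0, 0, 0.8]
  ],
  "rot": [
    [0, 0, 0.13],
    [0, 0, 0.26],
    [0, 0, 0.36],
    [0, 0, 0.42],
    [0, 0, 0.43],
    [0, 0, 0.43]
  ],
  "jaw": [8, 8, 8, 8, 8, 8]
}}

```text
time_s: 26.95
eef_pos: [0.5013, -0.0225, 0.0682]
ee_rot: [[-0.106, 0.994, -0.001], [0.994, 0.106, -0.001], [-0.001, -0.001, -1.0]]
ft_force: [-2.3, -1.9, 6.5]
opening: 0.0113
finger_force: 46.8
```

```bash
python3 plan.py; python3 -c "
from station import monitor;print(monitor.sense()['torque'])"
```

```text
t 26.9 pos [501.3 -22.5  68.2] psi 6.1 open 11.3 F [-2.3 -1.9  6.5]
[-0.29670656  0.6790055   0.89851994]
```

Same torque signature, so clamp 2 is at its stop. I'll release it and go to clamp 4.

Request:
{"op": "play_rows", "data": {
  "delta_pos": [
    [0, 0, 0],
    [0, 0, 0],
    [0, 0, -30],
    [0, 0, -65],
    [0, 0, -65],
    [0, 0, -65]
  ],
  "rot": [
    [0, 0, -0.06],
    [0, 0, -0.06],
    [0, 0, -0.06],
    [0, 0, -0.06],
    [0, 0, -0.06],
    [0, 0, -0.06]
  ],
  "jaw": [36, 36, 36, 36, 36, 36]
}}

```text
time_s: 27.55
eef_pos: [0.5026, -0.0215, 0.133]
ee_rot: [[-0.16, 0.987, 0.002], [0.987, 0.16, 0.0], [-0.0, 0.002, -1.0]]
ft_force: [0.6, 0.0, -0.3]
opening: 0.0356
finger_force: 0.0
```

```bash
python3 plan.py 599.8,-5,115,137
```

```text
t 27.6 pos [502.6 -21.5 133. ] psi 9.2 open 35.6 F [ 0.6  0.  -0.3]
(599.8, -5.0, 115.0, 137.0) -> [0.8, 98.6, 18.2] [0.001, 0.003, -2.231]
```

Request:
{"op": "play_rows", "data": {
  "delta_pos": [
    [1, 99, 0],
    [1, 99, 0],
    [1, 99, 0],
    [1, 99, 0],
    [1, 99, 0],
    [1, 99, 18],
    [1, 99, 18],
    [1, 99, 18],
    [1, 99, 18],
    [1, 99, 18],
    [1, 99, 18],
    [1, 99, 18]
  ],
  "rot": [
    [0, 0, -2.231],
    [0, 0, -2.231],
    [0, 0, -2.231],
    [0, 0, -2.231],
    [0, 0, -2.231],
    [0, 0, -2.231],
    [0, 0, -2.231],
    [0, 0, -2.231],
    [0, 0, -2.231],
    [0, 0, -2.231],
    [0, 0, -2.231],
    [0, 0, -2.231]
  ],
  "jaw": [36, 36, 36, 36, 36, 36, 36, 36, 36, 36, 36, 36]
}}

```text
time_s: 28.75
eef_pos: [0.5985, -0.0046, 0.1125]
ee_rot: [[-0.923, -0.386, -0.003], [-0.386, 0.923, 0.001], [0.003, 0.002, -1.0]]
ft_force: [-0.3, 0.7, -0.4]
opening: 0.0361
finger_force: 0.0
```

```bash
python3 plan.py 599.8,-5,70,137
```

```text
t 28.8 pos [598.5  -4.6 112.5] psi 112.7 open 36.1 F [-0.3  0.7 -0.4]
(599.8, -5.0, 70.0, 137.0) -> [-1.2, -0.9, 42.5] [0.002, -0.002, -0.425]
```

Request:
{"op": "play_rows", "data": {
  "delta_pos": [
    [-1, -1, 0],
    [-1, -1, 0],
    [-1, -1, 0],
    [-1, -1, 0],
    [-1, -1, 0],
    [-1, -1, 25],
    [-1, -1, 42],
    [-1, -1, 42],
    [-1, -1, 42]
  ],
  "rot": [
    [0, 0, -0.425],
    [0, 0, -0.425],
    [0, 0, -0.425],
    [0, 0, -0.425],
    [0, 0, -0.425],
    [0, 0, -0.425],
    [0, 0, -0.425],
    [0, 0, -0.425],
    [0, 0, -0.425]
  ],
  "jaw": [36, 36, 36, 36, 36, 36, 36, 36, 36]
}}

```text
time_s: 29.65
eef_pos: [0.6007, -0.005, 0.072]
ee_rot: [[-0.686, -0.727, -0.001], [-0.727, 0.686, 0.0], [0.0, 0.001, -1.0]]
ft_force: [1.0, -0.2, 0.6]
opening: 0.036
finger_force: 0.0
```

Request:
{"op": "play_rows", "data": {
  "delta_pos": [
    [0, 0, 0],
    [0, 0, 0],
    [0, 0, 0],
    [0, 0, 0],
    [0, 0, 0]
  ],
  "rot": [
    [0, 0, 0],
    [0, 0, 0],
    [0, 0, 0],
    [0, 0, 0],
    [0, 0, 0]
  ],
  "jaw": [8, 8, 8, 8, 8]
}}

```text
time_s: 30.15
eef_pos: [0.5999, -0.0034, 0.0733]
ee_rot: [[-0.685, -0.728, -0.001], [-0.728, 0.685, 0.002], [-0.0, 0.002, -1.0]]
ft_force: [-4.1, 4.2, 5.1]
opening: 0.0115
finger_force: 34.1
```

Request:
{"op": "play_rows", "data": {
  "delta_pos": [
    [0, 1.5, -0.5],
    [0, 1.5, -0.2],
    [0, 1.5, 0.2],
    [0, 1.5, 0.5],
    [0, 1.5, 0.8],
    [0, 1.5, 1.1],
    [0, 1.5, 1.4],
    [0, 1.5, 1.7],
    [0, 1.5, 2],
    [0, 1.5, 2.3],
    [0, 1.5, 2.6],
    [0, 1.5, 2.9]
  ],
  "rot": [
    [0, 0, 0.1],
    [0, 0, 0.25],
    [0, 0, 0.4],
    [0, 0, 0.55],
    [0, 0, 0.7],
    [0, 0, 0.85],
    [0, 0, 1.0],
    [0, 0, 1.15],
    [0, 0, 1.3],
    [0, 0, 1.45],
    [0, 0, 1.6],
    [0, 0, 1.75]
  ],
  "jaw": [8, 8, 8, 8, 8, 8, 8, 8, 8, 8, 8, 8]
}}

```text
time_s: 31.35
eef_pos: [0.5994, -0.0037, 0.0701]
ee_rot: [[-0.59, 0.807, -0.001], [0.807, 0.59, 0.001], [0.001, 0.0, -1.0]]
ft_force: [-2.0, 1.7, 2.8]
opening: 0.0113
finger_force: 33.7
```

Request:
{"op": "play_rows", "data": {
  "delta_pos": [
    [0, 0, 0.3],
    [0, 0, 0.6],
    [0, 0, 0.8],
    [0, 0, 1],
    [0, 0, 1],
    [0, 0, 1],
    [0, 0, 1]
  ],
  "rot": [
    [0, 0, 0.13],
    [0, 0, 0.26],
    [0, 0, 0.38],
    [0, 0, 0.48],
    [0, 0, 0.53],
    [0, 0, 0.53],
    [0, 0, 0.53]
  ],
  "jaw": [8, 8, 8, 8, 8, 8, 8]
}}

```text
time_s: 32.05
eef_pos: [0.5994, -0.0037, 0.0694]
ee_rot: [[-0.112, 0.994, -0.001], [0.994, 0.112, -0.0], [-0.0, -0.001, -1.0]]
ft_force: [-3.1, 1.3, 5.3]
opening: 0.0116
finger_force: 43.4
```

```bash
python3 plan.py; python3 -c "
from station import monitor;print(monitor.sense()['torque'])"
```

```text
t 32.0 pos [599.4  -3.7  69.4] psi 6.5 open 11.6 F [-3.1  1.3  5.3]
[0.26831932 0.7482075  0.94015775]
```

Request:
{"op": "play_rows", "data": {
  "delta_pos": [
    [0, 0, 0],
    [0, 0, 0],
    [0, 0, -30],
    [0, 0, -80],
    [0, 0, -130],
    [0, 0, -130]
  ],
  "rot": [
    [0, 0, -0.06],
    [0, 0, -0.06],
    [0, 0, -0.06],
    [0, 0, -0.06],
    [0, 0, -0.06],
    [0, 0, -0.06]
  ],
  "jaw": [36, 36, 36, 36, 36, 36]
}}

```text
time_s: 32.65
eef_pos: [0.6049, -0.0057, 0.2063]
ee_rot: [[-0.164, 0.986, 0.017], [0.987, 0.164, -0.001], [-0.004, 0.017, -1.0]]
ft_force: [0.3, 0.7, -0.7]
opening: 0.0364
finger_force: 0.0
```

```bash
python3 plan.py 560,250,190,60 509,360,190,98.7 520,-230,250,30
```

```text
t 32.6 pos [604.9  -5.7 206.3] psi 9.4 open 36.4 F [ 0.3  0.7 -0.7]
(560.0, 250.0, 190.0, 60.0) -> [259.7, -2.7, 15.2] [0.014, 0.011, -0.883]
(509.0, 360.0, 190.0, 98.7) -> [376.6, -35.0, 14.2] [0.01, 0.016, -1.558]
(520.0, -230.0, 250.0, 30.0) -> [-207.5, -119.7, -44.9] [0.016, 0.007, -0.359]
```

Request:
{"op": "play_rows", "data": {
  "delta_pos": [
    [-207, -120, -45],
    [-207, -120, -45],
    [-207, -120, -45],
    [-207, -120, -45],
    [-207, -120, -45],
    [-207, -120, -45],
    [-207, -120, -45],
    [-207, -120, -45]
  ],
  "rot": [
    [0, 0, -0.36],
    [0, 0, -0.36],
    [0, 0, -0.36],
    [0, 0, -0.36],
    [0, 0, -0.36],
    [0, 0, -0.36],
    [0, 0, -0.36],
    [0, 0, -0.36]
  ],
  "jaw": [36, 36, 36, 36, 36, 36, 36, 36]
}}

```text
time_s: 33.45
eef_pos: [0.5162, -0.2266, 0.2428]
ee_rot: [[-0.504, 0.864, -0.0], [0.864, 0.504, 0.001], [0.001, 0.001, -1.0]]
ft_force: [0.1, -0.0, -0.0]
opening: 0.0357
finger_force: 0.0
```

```bash
python3 - <<'E'
from h import *
import plan
T=get("top",4);S=get("scene",4)
A={1:(.4640,.1835),2:(.502,-.0225),3:(.5625,.2010),4:(.5997,-.0043)}
for n,i in(("top",T),("scene",S)):
  for k,(x,y) in A.items():
    B=(x-.045,x+.045,y-.045,y+.045); o=ortho(n,i,.075,*B,.0005); h=cv2.cvtColor(o,cv2.COLOR_BGR2HSV)
    m=cv2.inRange(h,(0,130,80),(8,255,255))|cv2.inRange(h,(172,130,80),(180,255,255))
    v,u=np.nonzero(m)
    if len(u)<300: print(n,k,"hidden");continue
    P=np.c_[-v,-u].astype(float); P-=P.mean(0); d=np.linalg.svd(P,full_matrices=False)[2][0]
    print(n,k,"az",np.degrees(np.arctan2(d[1],d[0])).round(1)%180)
a=ortho("top",T,0.032,0.39,0.66,-0.06,0.24,0.00075)
r=lambda n,i,z:cv2.resize(ortho(n,i,z,0.43,0.58,0.3,0.45,0.0005),(200,200),interpolation=cv2.INTER_CUBIC)
b=np.hstack([r("top",T,.065),r("top",T,.111)]);c=np.hstack([r("scene",S,.065),r("scene",S,.111)])
b=np.vstack([b,c])[:,:]
H=max(a.shape[0],b.shape[0]); a=cv2.copyMakeBorder(a,0,H-a.shape[0],0,0,0);b=cv2.copyMakeBorder(b,0,H-b.shape[0],0,0,0)
cv2.imwrite("pics/chk5.png",cv2.convertScaleAbs(np.hstack([a,b]),alpha=1.6))
print(a.shape,b.shape)
plan.plan()
E
```

```text
top 1 az 100.9
top 2 az 99.4
top 3 az 28.69999999999999
top 4 az 97.9
scene 1 az 101.0
scene 2 az 102.5
scene 3 az 26.599999999999994
scene 4 az 102.8
(400, 400, 3) (400, 400, 3)
t 33.9 pos [ 515.8 -227.7  243.2] psi 30.2 open 36.2 F [ 0.  -0.3 -0.7]
```

View pics/chk5.png

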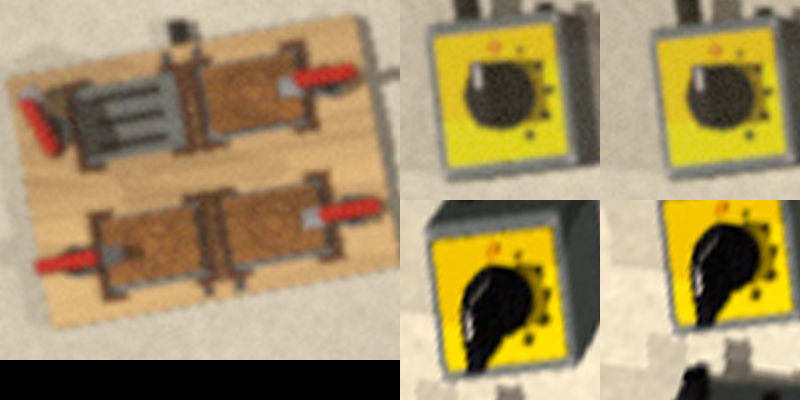

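Clamps 1, 2 and 4 are closed, with wings at about 99–101° against the 99.7° expected. Clamp 3 is open and its nest is empty. The switch axis is near (0.508, 0.374), with its white line towards the ring at an azimuth of about 8°.

```bash
python3 plan.py 508,374,180,98
```

```text
t 33.9 pos [ 515.8 -227.7  243.2] psi 30.2 open 36.2 F [ 0.  -0.3 -0.7]
(508.0, 374.0, 180.0, 98.0) -> [524.0, 295.9, 63.2] [-0.0, -0.0, -1.183]
```

Request:
{"op": "play_rows", "data": {
  "delta_pos": [
    [524, 296, 63],
    [524, 296, 63],
    [524, 296, 63],
    [524, 296, 63],
    [524, 296, 63],
    [524, 296, 63],
    [524, 296, 63],
    [524, 296, 63],
    [524, 296, 63],
    [524, 296, 63],
    [524, 296, 63],
    [524, 296, 63]
  ],
  "rot": [
    [0, 0, -1.183],
    [0, 0, -1.183],
    [0, 0, -1.183],
    [0, 0, -1.183],
    [0, 0, -1.183],
    [0, 0, -1.183],
    [0, 0, -1.183],
    [0, 0, -1.183],
    [0, 0, -1.183],
    [0, 0, -1.183],
    [0, 0, -1.183],
    [0, 0, -1.183]
  ],
  "jaw": [40, 40, 40, 40, 40, 40, 40, 40, 40, 40, 40, 40]
}}

```text
time_s: 35.05
eef_pos: [0.5084, 0.3705, 0.1807]
ee_rot: [[-0.99, -0.138, 0.001], [-0.138, 0.99, -0.0], [-0.0, -0.0, -1.0]]
ft_force: [1.6, 0.1, 1.2]
opening: 0.04
finger_force: 0.0
```

```bash
python3 plan.py 508,374,155,98
```

```text
t 35.0 pos [508.4 370.5 180.7] psi 97.9 open 40.0 F [1.6 0.1 1.2]
(508.0, 374.0, 155.0, 98.0) -> [-0.1, 3.5, 25.7] [-0.0, 0.0, -0.001]
```

Request:
{"op": "play_rows", "data": {
  "delta_pos": [
    [0, 1, 25],
    [0, 1, 50],
    [0, 1, 70],
    [0, 1, 80],
    [0, 1, 80],
    [0, 1, 80]
  ],
  "rot": [
    [0, 0, 0],
    [0, 0, 0],
    [0, 0, 0],
    [0, 0, 0],
    [0, 0, 0],
    [0, 0, 0]
  ],
  "jaw": [40, 40, 40, 40, 40, 40]
}}

```text
time_s: 35.65
eef_pos: [0.5089, 0.3698, 0.1015]
ee_rot: [[-0.99, -0.138, 0.001], [-0.138, 0.99, 0.001], [-0.001, 0.001, -1.0]]
ft_force: [0.5, 0.2, 0.7]
opening: 0.0397
finger_force: 0.0
```

Request:
{"op": "play_rows", "data": {
  "delta_pos": [
    [0, 0, 0],
    [0, 0, 0],
    [0, 0, 0],
    [0, 0, 0],
    [0, 0, 0]
  ],
  "rot": [
    [0, 0, 0],
    [0, 0, 0],
    [0, 0, 0],
    [0, 0, 0],
    [0, 0, 0]
  ],
  "jaw": [8, 8, 8, 8, 8]
}}

```text
time_s: 36.15
eef_pos: [0.5083, 0.3753, 0.1028]
ee_rot: [[-0.99, -0.141, 0.003], [-0.141, 0.99, 0.01], [-0.005, 0.009, -1.0]]
ft_force: [-0.9, 6.6, -1.0]
opening: 0.0132
finger_force: 33.4
```

Request:
{"op": "play_rows", "data": {
  "delta_pos": [
    [0, 3, 0],
    [0, 5, 0],
    [0, 5, 0],
    [0, 5, 0],
    [0, 5, 0],
    [0, 5, 0],
    [0, 5, 0],
    [0, 5, 0],
    [0, 5, 0],
    [0, 5, 0],
    [0, 5, 0],
    [0, 5, 0]
  ],
  "rot": [
    [0, 0, 0.05],
    [0, 0, 0.19],
    [0, 0, 0.33],
    [0, 0, 0.48],
    [0, 0, 0.63],
    [0, 0, 0.78],
    [0, 0, 0.93],
    [0, 0, 1.08],
    [0, 0, 1.23],
    [0, 0, 1.38],
    [0, 0, 1.52],
    [0, 0, 1.571]
  ],
  "jaw": [8, 8, 8, 8, 8, 8, 8, 8, 8, 8, 8, 8]
}}

```text
time_s: 37.35
eef_pos: [0.5075, 0.3745, 0.1028]
ee_rot: [[-0.135, 0.991, -0.0], [0.991, 0.135, 0.001], [0.001, 0.0, -1.0]]
ft_force: [-2.4, -2.1, 5.1]
opening: 0.0134
finger_force: 34.3
```

Request:
{"op": "play_rows", "data": {
  "delta_pos": [
    [0, 0, 0],
    [0, 0, 0],
    [0, 0, 0]
  ],
  "rot": [
    [0, 0, 0],
    [0, 0, 0],
    [0, 0, 0]
  ],
  "jaw": [8, 8, 8]
}}

```text
time_s: 37.65
eef_pos: [0.5075, 0.3745, 0.1028]
ee_rot: [[-0.138, 0.99, -0.0], [0.99, 0.138, 0.001], [0.001, -0.0, -1.0]]
ft_force: [-1.0, -0.5, 4.3]
opening: 0.0133
finger_force: 34.4
```

Request:
{"op": "play_rows", "data": {
  "delta_pos": [
    [0, 0, 0],
    [0, 0, 0],
    [0, 0, 0],
    [0, 0, -30],
    [0, 0, -70],
    [0, 0, -110],
    [0, 0, -110]
  ],
  "rot": [
    [0, 0, 0],
    [0, 0, 0],
    [0, 0, 0],
    [0, 0, 0],
    [0, 0, 0],
    [0, 0, 0],
    [0, 0, 0]
  ],
  "jaw": [40, 40, 40, 40, 40, 40, 40]
}}

```text
time_s: 38.35
eef_pos: [0.5114, 0.3758, 0.2174]
ee_rot: [[-0.138, 0.99, 0.011], [0.99, 0.137, 0.007], [0.006, 0.012, -1.0]]
ft_force: [0.8, 0.3, -0.1]
opening: 0.0405
finger_force: 0.0
```

```bash
python3 plan.py 480,-100,250,30
```

```text
t 38.4 pos [511.4 375.8 217.4] psi 7.9 open 40.5 F [ 0.8  0.3 -0.1]
(480.0, -100.0, 250.0, 30.0) -> [-466.8, -96.1, -36.4] [0.013, -0.003, -0.386]
```

Request:
{"op": "play_rows", "data": {
  "delta_pos": [
    [-467, -96, -36],
    [-467, -96, -36],
    [-467, -96, -36],
    [-467, -96, -36],
    [-467, -96, -36],
    [-467, -96, -36],
    [-467, -96, -36],
    [-467, -96, -36],
    [-467, -96, -36],
    [-467, -96, -36],
    [-467, -96, -36],
    [-467, -96, -36]
  ],
  "rot": [
    [0, 0, -0.386],
    [0, 0, -0.386],
    [0, 0, -0.386],
    [0, 0, -0.386],
    [0, 0, -0.386],
    [0, 0, -0.386],
    [0, 0, -0.386],
    [0, 0, -0.386],
    [0, 0, -0.386],
    [0, 0, -0.386],
    [0, 0, -0.386],
    [0, 0, -0.386]
  ],
  "jaw": [40, 40, 40, 40, 40, 40, 40, 40, 40, 40, 40, 40]
}}

```text
time_s: 39.55
eef_pos: [0.4766, -0.1014, 0.2465]
ee_rot: [[-0.499, 0.867, -0.0], [0.867, 0.499, 0.001], [0.001, -0.0, -1.0]]
ft_force: [-0.5, 0.1, -0.4]
opening: 0.0398
finger_force: 0.0
```

```bash
python3 - <<'E'
from h import *
T=get("top",4);S=get("scene",4)
a=ortho("top",T,0.065,0.39,0.66,-0.06,0.44,0.001)
b=np.hstack([cv2.resize(ortho(n,i,.111,0.43,0.58,0.3,0.45,0.0005),(250,250),interpolation=cv2.INTER_CUBIC) for n,i in(("top",T),("scene",S))])
w=min(a.shape[1],b.shape[1])
cv2.imwrite("pics/fin.png",cv2.convertScaleAbs(np.vstack([a[:,:w],b[:,:w]]),alpha=1.6))
E
```

```text
(no output)
```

View pics/fin.png

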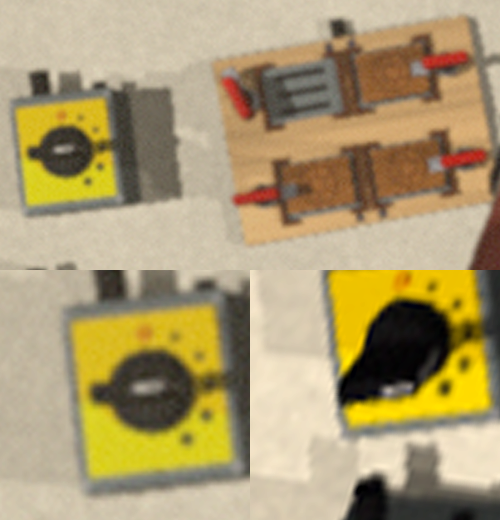

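The bar now points at the third dot, with its right end at about (207,382), 90° from the ring at (145,332). The blanks and clamps are unchanged and the arm is clear.

```bash
python3 -c "
from station import sign_off; print(sign_off())"
```

```text
the job is handed in; nothing more can be done
None
```

The job is handed in: the three blanks lie in nests 1, 2 and 4 with their clamps screwed to the stop, clamp 3 is open on its empty nest, and the far switch stands at click 3; the hand-in gave no verdict, so this rests on the final pictures.

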